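# Brush out the instrument jars and lid them

### The arm

A 6-joint arm with a two-finger parallel gripper is mounted at the origin on the work surface. World frame = base frame: x ahead of the robot, y to its left, z up, the work surface at z = 0. Lengths are in m, angles in degrees, forces in N, time in s.
With the tool pointing down it reaches from about 0.35 to 0.875 m from the base axis. Payload 4.2 kg.
Tool frame: the origin (TCP) lies at the very end of the fingers, on their centre line; the grasp point (between the pads) lies 19 mm behind it (r.grip_point_offset is the distance from the TCP to the grasp point, in m); z points along the fingers, y is the line along which they close (so a half turn about z gives the same grasp; the last joint's range is limited). The gripper opens to 87 mm and grips with 3 to 60 N. Pads are 19 mm wide; open, the fingers measure 117 mm over their backs; the gripper's body (75 mm by 190 mm) begins 51 mm behind the grasp point.
Start: joints at [-51.073, 22.042, 0.453, 0, -68.411, -14.817], TCP at [0.255, -0.57, 0.192] pointing down, gripper open.
Joint ranges: [-179.83, 179.83], [-69.29, 118.12], [-61.27, 80.66], [-181.25, 117.63], [-171.15, -9.14], [-177.46, 177.46]. Speed limits (degrees/s): [159.86, 159.86, 180, 180, 180, 180].

### API

Orientations are given as a 3x3 rotation matrix whose columns are the frame's x, y, z axes.
In Python, from station import r, cams gives the robot as it stands. The module is installed in compiled form; this text tells all that it offers.
- The arm moves only by the shell command python3 -m handwheel 'ROWS'. ROWS is JSON, a list that holds one entry, the list of rows, each a list of 7 numbers: the turn, a rotation vector about the tool's x, y, z in units of 6 degrees (1.0 is 6 degrees), then the shift along the tool's x, y, z in m, then the finger opening in m, from 0 to 0.087. In form: [[[ax, ay, az, x, y, z, jaw], ...]]. A call has 1 to 12 rows; each row shifts and turns the commanded pose from where the row before left it, along the tool's axes as they then stand; what a row does not reach is not made up. A row lasts 1/10 s, in which the tool goes at most 50 mm and 8.59 degrees, less where a joint would pass 70% of its speed; a pose out of reach is approached as far as the arm can. A call with a gripper value outside its range is refused whole. The fingers move at their own pace and stop on an object; the grip force is fixed at half the most. Time passes only in rows, so rows that do not move let the fingers close. It gives the time, the measured TCP pose, the force, the opening and the grip force at its end, in the units of the state.
- r.sense(): the state, without advancing time (a new reading comes with each control period).
- cams.capture(name): name is "side" or "top"; returns the picture (420x560x3 uint8, red, green, blue); there is no depth.
- cams.get_calibration(name): a dict with "camera_matrix" (3x3 intrinsics, pixels), "rvec" (rotation vector, rad) and "tvec" (3), from world to camera coordinates, as OpenCV has them. Camera axes: x right, y down, z forward; pixel columns grow to the right and rows downward; lengths in m; the calibration is good to about 2 mm. A picture is of the moment at which its call begins. get_calibration takes no time and is no camera call.
- r.finish_job(): hands the job in; it is judged then, once.
The state is a dict: "time_s": time; "joints": joint angles; "joint_velocities": joint speeds; "effort": joint torques, N m; "tcp_pos": TCP position; "ee_rot": TCP orientation; "wrist_force": force on the tool from outside, world axes, zero at the start; "moment": the same for the moment, N m; "gripper_width": opening from 0.0 (shut) to 1.0 (fully open); "gripper_force": force on a finger pad.
Only numpy, scipy, OpenCV 4.12 (cv2) and the standard library are available. Lean on these libraries where they do the work, as an engineer would, in place of code of your own. Each camera call takes 0.05 s, during which the arm holds its last target. There are 200 camera calls.

### The job

Brush out the open steel jars beside the microscope one after another, tallest first: in each jar push the brush right down to the floor, draw it up past half the jar's height and push it down to the floor again. Finish with the brush standing upright in its cup, a lid on every jar, seated and level, and any lid left over lying flat in the square tray; do not disturb the other lab things.

Things in the scene. Friction and masses are not known exactly. Their poses are not given: they have to be found in the camera images.
- jar_tall: the tallest of up to three open round stainless steel jars (absent in some starts), 105 mm high, outer diameter 72, inner diameter 66, floor 5 mm thick; 360 g or so; stands on the bench, mouth up. Origin: centre of its underside, z up along its axis
- jar_mid: the middle-height of up to three open round stainless steel jars (absent in some starts), 85 mm high, outer diameter 72, inner diameter 66, floor 5 mm thick; 320 g or so; stands on the bench, mouth up. Origin: centre of its underside, z up along its axis
- jar_short: the shortest of up to three open round stainless steel jars (absent in some starts), 65 mm high, outer diameter 72, inner diameter 66, floor 5 mm thick; 280 g or so; stands on the bench, mouth up. Origin: centre of its underside, z up along its axis
- lid0_knob (a point): one of three identical loose steel lids fitting every jar, 110 g, lying knob up: disc 78 mm wide, 5 thick; black knob on top 18 wide, 30 tall; beneath it a tapered plug 60 wide (55 at its foot), 6 deep, that drops inside a jar's mouth. Point: on the axis half-way up the knob, 26 mm above the plug's foot and 20 mm above the disc's underside (so 20 above the rim when seated); z up along the axis
- lid1_knob (a point): one of three identical loose steel lids fitting every jar, 110 g, lying knob up: disc 78 mm wide, 5 thick; black knob on top 18 wide, 30 tall; beneath it a tapered plug 60 wide (55 at its foot), 6 deep, that drops inside a jar's mouth. Point: on the axis half-way up the knob, 26 mm above the plug's foot and 20 mm above the disc's underside (so 20 above the rim when seated); z up along the axis
- lid2_knob (a point): one of three identical loose steel lids fitting every jar, 110 g, lying knob up: disc 78 mm wide, 5 thick; black knob on top 18 wide, 30 tall; beneath it a tapered plug 60 wide (55 at its foot), 6 deep, that drops inside a jar's mouth. Point: on the axis half-way up the knob, 26 mm above the plug's foot and 20 mm above the disc's underside (so 20 above the rim when seated); z up along the axis
- brush_grip (a point): straight round bottle brush, 205 mm long, 70 g, standing upright in its cup, handle up: rigid black bristle head 36 mm wide over the lowest 64 mm, stem 8 mm wide, white handle 16 mm wide from 120 to 205 mm above the tip. Point: on the handle's axis, 170 mm above the tip; z runs from tip to handle
- brush_tip (a point): centre of the flat lower end of the brush's bristle head; z runs from tip to handle
- stand: fixed grey round brush cup, 80 mm high, wall 4 mm, inner diameter 46 up to 58 mm and flaring above to 62 at the mouth, floor at 6 mm (the brush tip rests there), on a round foot 84 mm across; stands to the left or to the right. Origin: centre of its underside, z up
- tray: fixed empty square dark steel tray for spare lids, 150 x 150 mm outside, 142 x 142 inside, walls 16 mm high, floor 3 mm thick; on the side (left or right) opposite the brush cup. Origin: centre of its underside, z up
- reagent: bystander: amber bottle, 60 mm across, 100 mm high, on the far left; origin at the centre of its underside. Leave it alone
- dishes: bystander: stack of four small clear dishes, 55 mm across, 54 mm high, on the far right; origin at the centre of its underside. Leave it alone
Things that resemble listed ones, but are neither listed nor needed, are in the scene too. What is shaped like the part that bears lid0_knob but yellow is not meant. What is shaped like the part that bears lid1_knob but purple is not meant.

How it is judged:
By the outcome, as a careful person would: the job done as asked, in the order asked, and still so for the second after the job is handed in, with the robot touching nothing.
Of jar_tall, jar_mid, jar_short only 2 to 3 are there at a start; the rules pass over those that are not, and their reading is None.
At some moment in a run one of jar_tall, jar_mid, jar_short may be knocked a few centimetres aside while the robot is not near it.
It also fails if it takes over 192 s, if anything falls off the work surface, if the arm or the gripper's body presses on something with over 40 N, if the wrist force passes 120 N, or if a joint passes its speed limit or range.

## Working session

There is one attempt and no reset: what is moved stays moved. The work goes in short steps, Python scripts to look and compute and a shell command to move; the robot and the scene stay as the last step left them, time stands still between calls to the robot, and variables do not carry over. Pictures are saved under pics/ and viewed, at most 14 in all, crops included, and the job is handed in when it is done.

```bash
mkdir -p pics; cat > h.py <<'E'
import numpy as np, cv2
from station import r, cams
def snap(n,f):
    im=cams.capture(n); cv2.imwrite(f'pics/{f}.png',im[:,:,::-1]); return im
def cal(n):
    c=cams.get_calibration(n); K=np.array(c['camera_matrix'],float); R=cv2.Rodrigues(np.array(c['rvec'],float))[0]; t=np.array(c['tvec'],float).ravel(); return K,R,t
def ray(n,u,v,z):
    "pixel to world at height z"
    K,R,t=cal(n); d=R.T@np.linalg.solve(K,[u,v,1]); o=-R.T@t
    return o+d*(z-o[2])/d[2]
def pix(n,p):
    K,R,t=cal(n); q=K@(R@np.array(p,float)+t); return q[:2]/q[2]
E
python3 - <<'E'
from h import *
np.set_printoptions(precision=4,suppress=True)
for n in('top','side'):
    snap(n,n+'0'); K,R,t=cal(n); print(n,K[0],K[1],-R.T@t, R)
s=r.sense(); print(s['time_s'],s['tcp_pos'],s['ee_rot'],s['wrist_force'],s['gripper_width'])
E
```

```text
top [509.3433   0.     274.8268] [  0.     509.3433 201.6202] [0.4755 0.0017 1.5059] [[ 0.0252 -0.9996 -0.0093]
 [-0.999  -0.0249 -0.0358]
 [ 0.0356  0.0102 -0.9993]]
side [382.6349   0.     277.7843] [  0.     382.6349 204.3433] [0.1273 0.6189 0.7969] [[-0.8166 -0.577   0.014 ]
 [-0.3864  0.5286 -0.7558]
 [ 0.4287 -0.6226 -0.6546]]
0.1 [ 0.2551 -0.5699  0.1912] [[-0.9128 -0.4084 -0.0009]
 [-0.4084  0.9128  0.0017]
 [ 0.0001  0.0019 -1.    ]] [-0.2472  0.3927  0.7416] 0.9984314993334595
```

View pics/top0.png

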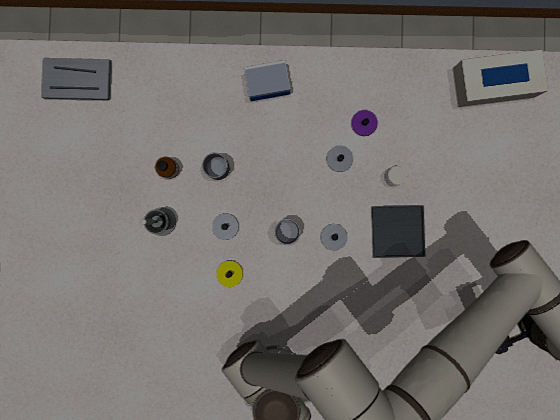

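View pics/side0.png

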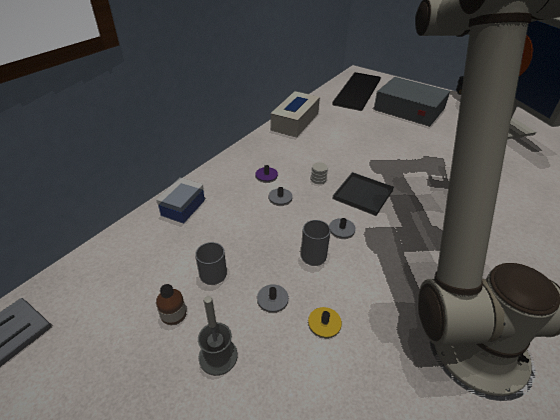

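The top view shows two open jars, at (216,166) and (288,231). The brush is in its cup at (160,220) and the tray is at (398,231).

The lid candidates are grey at (340,158), (226,226) and (334,236), yellow at (230,273) and purple at (364,123). The three grey steel ones fit the description, and the coloured ones are decoys. I'll confirm this in an enlarged crop.

```bash
python3 - <<'E'
from h import *
a=cv2.imread('pics/top0.png')[110:290,140:430]; b=cv2.imread('pics/side0.png')[160:380,150:410]
cv2.imwrite('pics/topc.png',cv2.resize(a,(783,486),interpolation=cv2.INTER_CUBIC))  # x2.7
cv2.imwrite('pics/sidec.png',cv2.resize(b,(702,594),interpolation=cv2.INTER_CUBIC)) # x2.7
E
```

```text
(no output)
```

View pics/topc.png

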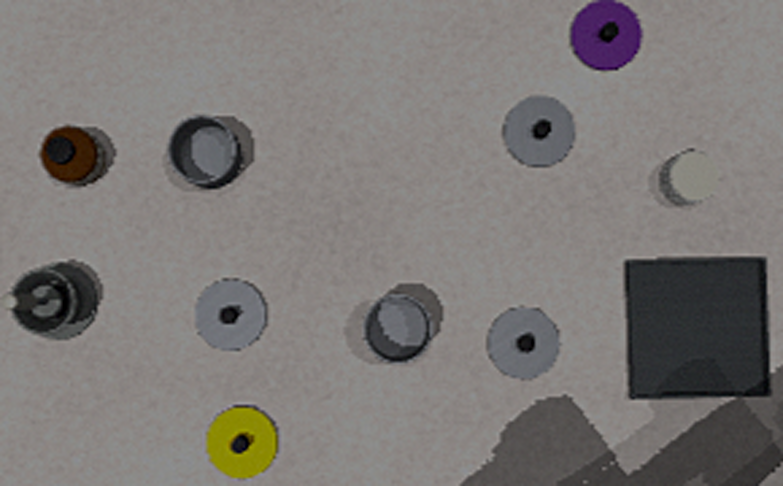

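View pics/sidec.png

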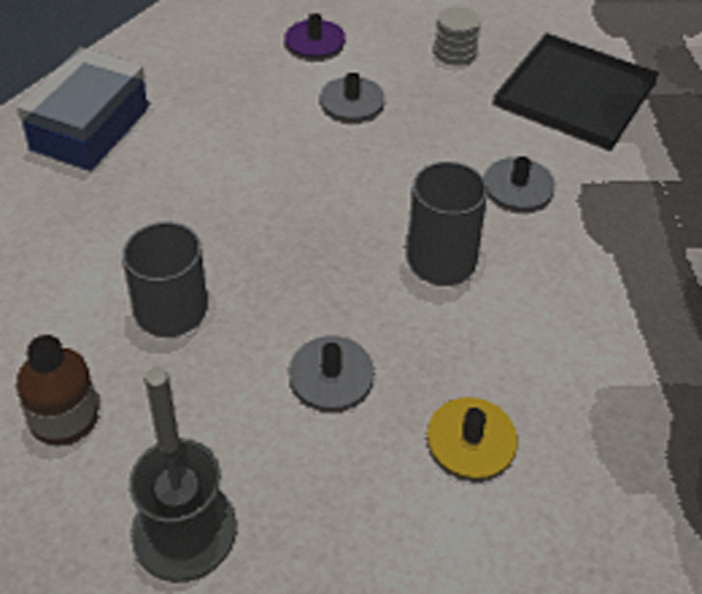

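Three grey steel lids with black knobs are confirmed, at crop (539,131), (231,314) and (523,343). The jars are A at (205,152) and B at (398,326). I'll triangulate these next.

```bash
python3 - <<'E'
from h import *
np.set_printoptions(precision=4,suppress=True)
T=lambda u,v:(140+u/2.7,110+v/2.7)
S=lambda u,v:(150+u/2.7,160+v/2.7)
def tri(a,b):
    P=[np.c_[cal(n)[1],cal(n)[2]] for n in('top','side')]; P=[cal(n)[0]@p for n,p in zip(('top','side'),P)]
    X=cv2.triangulatePoints(P[0],P[1],np.array(a,float),np.array(b,float)); return (X[:3]/X[3]).ravel()
print('A rim',tri(T(205,152),S(163,250)),'B rim',tri(T(398,326),S(448,188)))
for n,t,s in(('L1',(539,131),(352,99)),('L2',(231,314),(332,373)),('L3',(523,343),(520,183))):
    print(n,tri(T(*t),S(*s)),ray('top',*T(*t),.011),ray('side',*S(*s),.011))
print('cup rim',tri(T(44,301),S(176,481)),'brush top',tri(T(15,302),S(157,377)))
for u,v in((626,261),(766,258),(769,396),(630,398)): print('tray',ray('top',*T(u,v),.016))
for nm,c in(('A',T(205,152)),('B',T(398,326))):
    for h in(.065,.085,.105):
        x=ray('top',*c,h); ring=lambda z,R:np.array([pix('side',[x[0]+R*np.cos(q),x[1]+R*np.sin(q),z]) for q in np.arange(0,6.28,.1)])
        e=ring(h,.036);f=ring(0,.036); g=lambda p:((p-[150,160])*2.7).round()
        print(nm,h,x,'side crop rim',g(e).min(0),g(e).max(0),'bottom',g(f).max(0))
E
```

```text
A rim [0.6228 0.1852 0.0813] B rim [ 0.4462 -0.0207  0.0999]
L1 [ 0.6613 -0.1712  0.0042] [ 0.6603 -0.1706  0.011 ] [ 0.6571 -0.1643  0.011 ]
L2 [0.4525 0.1603 0.0037] [0.4527 0.1596 0.011 ] [0.4494 0.1644 0.011 ]
L3 [ 0.429  -0.1585  0.0075] [ 0.4293 -0.158   0.011 ] [ 0.4274 -0.1552  0.011 ]
cup rim [0.4625 0.3488 0.0732] brush top [0.4631 0.3459 0.2024]
tray [ 0.5208 -0.2669  0.016 ]
tray [ 0.5279 -0.4179  0.016 ]
tray [ 0.3793 -0.4233  0.016 ]
tray [ 0.3733 -0.2739  0.016 ]
A 0.065 [0.623  0.1861 0.065 ] side crop rim [128. 234.] [206. 293.] bottom [211. 337.]
A 0.085 [0.621  0.1836 0.085 ] side crop rim [129. 219.] [208. 278.] bottom [214. 337.]
A 0.105 [0.6189 0.181  0.105 ] side crop rim [130. 203.] [210. 262.] bottom [218. 336.]
B 0.065 [ 0.4454 -0.0213  0.065 ] side crop rim [410. 188.] [483. 241.] bottom [477. 285.]
B 0.085 [ 0.4458 -0.021   0.085 ] side crop rim [410. 173.] [485. 226.] bottom [476. 285.]
B 0.105 [ 0.4462 -0.0207  0.105 ] side crop rim [411. 159.] [486. 211.] bottom [476. 285.]
```

A is the mid jar (85 mm) and B is the tall jar (105 mm). First I turn the tool so the fingers close along world x, raise it and move it ahead.

```bash
python3 -m handwheel '[[[0,0,-1.375,0,0,-0.01,0.087],[0,0,-1.375,0,0,-0.01,0.087],[0,0,-1.375,0,0,-0.01,0.087],[0,0,-1.375,0,0,-0.01,0.087],[0,0,-1.375,0,0,-0.01,0.087],[0,0,-1.375,0,0,-0.01,0.087],[0,0,-1.375,0,0,-0.01,0.087],[0,0,-1.375,0,0,-0.01,0.087]]]'
python3 -m handwheel '[[[0,0,0,0,-0.04,0,0.087],[0,0,0,0,-0.04,0,0.087],[0,0,0,0,-0.04,0,0.087],[0,0,0,0,-0.04,0,0.087],[0,0,0,0,-0.04,0,0.087]]]'
python3 -c "
from station import r
print(r.sense()['joints'],r.sense()['ee_rot'])"
```

```text
time_s: 0.9
tcp_pos: [0.2552, -0.5701, 0.2719]
ee_rot: [[0.008, -1.0, -0.001], [-1.0, -0.008, 0.001], [-0.001, 0.001, -1.0]]
wrist_force: [-0.4, 0.8, -0.6]
gripper_width: 1.0
gripper_force: 0.0
time_s: 1.4
tcp_pos: [0.4567, -0.5697, 0.2715]
ee_rot: [[0.002, -1.0, -0.001], [-1.0, -0.002, 0.001], [-0.001, 0.001, -1.0]]
wrist_force: [1.1, 0.2, 0.2]
gripper_width: 0.998
gripper_force: 0.0
[-3.86466627e+01  3.11887412e+01  2.63635163e+01 -1.10885012e-02
 -8.52441404e+01  3.87544231e+01] [[ 1.86423550e-03 -9.99997922e-01 -8.25087143e-04]
 [-9.99997850e-01 -1.86498348e-03  9.06701110e-04]
 [-9.08238000e-04  8.23395065e-04 -9.99999249e-01]]
```

```bash
python3 -m handwheel '[[[0,0,0,-0.04,0,0,0.087],[0,0,0,-0.04,0,0,0.087],[0,0,0,-0.04,0,0,0.087],[0,0,0,-0.04,0,0,0.087],[0,0,0,-0.04,0,0,0.087],[0,0,0,-0.04,0,0,0.087],[0,0,0,-0.04,0,0,0.087],[0,0,0,-0.04,0,0,0.087],[0,0,0,-0.04,0,0,0.087],[0,0,0,-0.04,0,0,0.087],[0,0,0,-0.04,0,0,0.087],[0,0,0,-0.04,0,0,0.087]]]' | head -2
python3 -m handwheel '[[[0,0,0,-0.04,-0.001,0,0.087],[0,0,0,-0.04,-0.001,0,0.087],[0,0,0,-0.04,-0.001,0,0.087],[0,0,0,-0.04,-0.001,0,0.087],[0,0,0,-0.04,-0.001,0,0.087],[0,0,0,-0.04,-0.001,0,0.087],[0,0,0,-0.04,0,0,0.087],[0,0,0,-0.04,0,0,0.087],[0,0,0,-0.04,0,0,0.087],[0,0,0,-0.04,0,0,0.087],[0,0,0,-0.036,0,0,0.087],[0,0,0,0,0,0,0.087]]]'
python3 - <<'E'
from h import *
snap('side','s1'); b=cv2.imread('pics/s1.png')[170:400,100:360]
cv2.imwrite('pics/s1c.png',cv2.resize(b,None,fx=2.5,fy=2.5,interpolation=cv2.INTER_CUBIC))
E
```

```text
time_s: 2.6
tcp_pos: [0.4538, -0.0885, 0.2719]
time_s: 3.8
tcp_pos: [0.459, 0.3494, 0.2703]
ee_rot: [[0.006, -1.0, -0.002], [-1.0, -0.006, -0.001], [0.001, 0.002, -1.0]]
wrist_force: [0.2, -0.7, -0.7]
gripper_width: 1.002
gripper_force: 0.0
```

View pics/s1c.png

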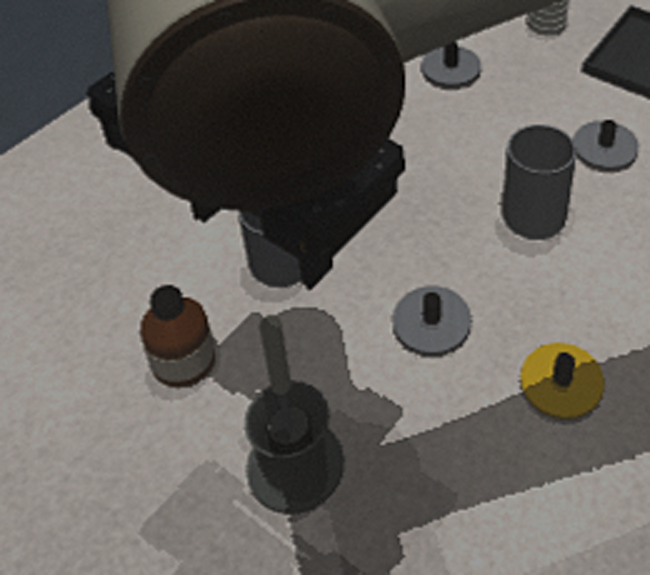

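The open fingers straddle the handle (handle top at crop (270,318)). Now I descend and grip it.

```bash
python3 -m handwheel '[[[0,0,0,0.003,-0.004,0.015,0.087],[0,0,0,0,0,0.025,0.087],[0,0,0,0,0,0.025,0.087],[0,0,0,0,0,0.025,0.087],[0,0,0,0,0,0.023,0.087],[0,0,0,0,0,0,0.05],[0,0,0,0,0,0,0.01],[0,0,0,0,0,0,0.01],[0,0,0,0,0,0,0.01],[0,0,0,0,0,0,0.01],[0,0,0,0,0,0,0.01],[0,0,0,0,0,0,0.01]]]'
```

```text
time_s: 5.05
tcp_pos: [0.4636, 0.343, 0.1594]
ee_rot: [[0.002, -1.0, 0.0], [-1.0, -0.002, 0.0], [-0.0, -0.0, -1.0]]
wrist_force: [-0.4, -0.1, -0.3]
gripper_width: 0.449
gripper_force: 0.0
```

```bash
python3 -m handwheel '[[[0,0,0,0,0,0,0],[0,0,0,0,0,0,0],[0,0,0,0,0,0,0],[0,0,0,0,0,0,0],[0,0,0,0,0,0,0],[0,0,0,0,0,0,0]]]'
```

```text
time_s: 5.65
tcp_pos: [0.4635, 0.3429, 0.1591]
ee_rot: [[0.002, -1.0, -0.0], [-1.0, -0.002, -0.0], [0.0, 0.0, -1.0]]
wrist_force: [-0.2, -0.6, 0.8]
gripper_width: 0.173
gripper_force: 30.3
```

Gripped. I lift and look.

```bash
python3 -m handwheel '[[[0,0,0,0,0,-0.01,0],[0,0,0,0,0,-0.02,0],[0,0,0,0,0,-0.03,0],[0,0,0,0,0,-0.03,0],[0,0,0,0,0,-0.03,0],[0,0,0,0,0,-0.03,0],[0,0,0,0,0,-0.01,0],[0,0,0,0,0,0,0]]]'
python3 - <<'E'
from h import *
a=snap('top','t2')[:,:,::-1][110:290,130:430]; b=snap('side','s2')[:,:,::-1][100:400,130:360]
A=cv2.resize(a,(400,240));B=cv2.resize(b,(400,522))
cv2.imwrite('pics/c2.png',np.hstack([cv2.copyMakeBorder(A,0,282,0,0,cv2.BORDER_CONSTANT),B]))
E
```

```text
time_s: 6.45
tcp_pos: [0.4639, 0.3434, 0.3208]
ee_rot: [[0.002, -1.0, 0.002], [-1.0, -0.002, 0.003], [-0.003, -0.002, -1.0]]
wrist_force: [0.1, 1.0, -2.4]
gripper_width: 0.171
gripper_force: 30.3
```

View pics/c2.png

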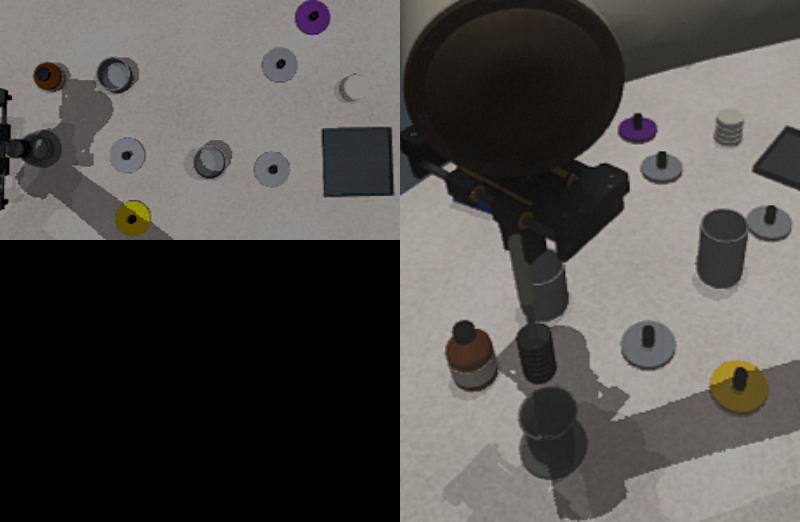

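The brush is held, with its tip near composite (540,375). Both jars are where they were. I check the brush's lean numerically.

```bash
python3 - <<'E'
from h import *
s=lambda p:((pix('side',p)-[130,100])*400/230).round(1)
for y in(.343,.346): print(s([.4635,y,.168]),s([.4635,y,.232]),s([.4635,y,.288]))
# cup rim side composite and top
print('cup rim',s([.4625,.347,.08]))
E
```

```text
[143.5 364. ] [137.4 328.3] [131.5 293.1]
[141.6 366. ] [135.4 330.2] [129.3 295.1]
cup rim [149.1 410. ]
```

```bash
python3 - <<'E'
import cv2
b=cv2.imread('pics/s2.png')[220:370,170:270]
cv2.imwrite('pics/s2z.png',cv2.resize(b,None,fx=4,fy=4,interpolation=cv2.INTER_CUBIC))
E
```

```text
(no output)
```

View pics/s2z.png

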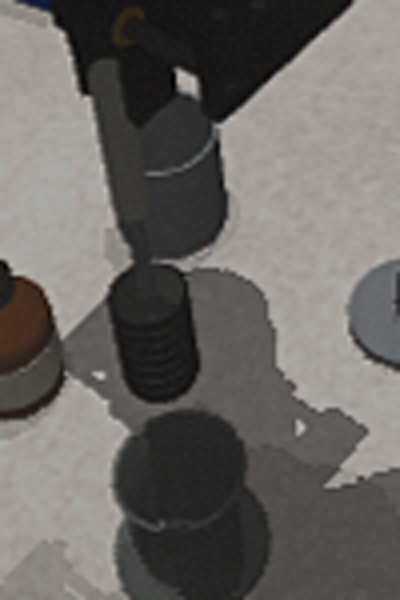

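The brush hangs straight, about 6 mm beyond the TCP in y. Now I go over the tall jar.

```bash
python3 -m handwheel '[[[0,0,0,0.01,0.002,0,0],[0,0,0,0.03,0.002,0,0],[0,0,0,0.035,0.002,0,0],[0,0,0,0.035,0.002,0,0],[0,0,0,0.035,0.002,0,0],[0,0,0,0.035,0.002,0,0],[0,0,0,0.035,0.002,0,0],[0,0,0,0.035,0.002,0,0],[0,0,0,0.035,0.002,0,0],[0,0,0,0.035,0,0,0],[0,0,0,0.03,0,0,0],[0,0,0,0.02,0,0,0]]]' | head -2
python3 -m handwheel '[[[0,0,0,0,0,0,0],[0,0,0,0,0,0,0]]]'
python3 - <<'E'
from h import *
a=snap('top','t3')[:,:,::-1]; b=snap('side','s3')[:,:,::-1]
cv2.imwrite('pics/c3.png',np.hstack([cv2.resize(a[130:290,190:350],(400,400)),cv2.resize(b[140:290,240:390],(400,400))]))
p=lambda q:(pix('side',q)-[240,140])*400/150
print(p([.446,-.021,.168]),p([.446,-.021,.105]))
E
```

```text
time_s: 7.75
tcp_pos: [0.4447, -0.0294, 0.3179]
time_s: 7.95
tcp_pos: [0.4455, -0.0276, 0.3182]
ee_rot: [[0.001, -1.0, -0.002], [-1.0, -0.001, -0.0], [0.0, 0.002, -1.0]]
wrist_force: [1.0, 0.6, -1.0]
gripper_width: 0.171
gripper_force: 30.3
[208.71625029 186.65514514] [203.30034235 235.20246384]
```

View pics/c3.png

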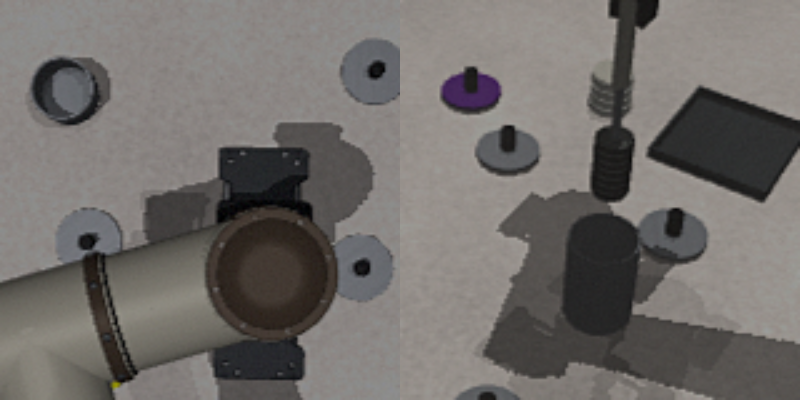

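The head is over the tall jar's mouth: head bottom at crop (611,190), rim at (603,240), within 3 mm. I descend.

```bash
python3 -m handwheel '[[[0,0,0,0,0,0.015,0],[0,0,0,0,0,0.025,0],[0,0,0,0,0,0.025,0],[0,0,0,0,0,0.025,0],[0,0,0,0,0,0.025,0],[0,0,0,0,0,0.025,0],[0,0,0,0,0,0.012,0],[0,0,0,0,0,0,0]]]'
python3 -m handwheel '[[[0,0,0,0,0,0.003,0],[0,0,0,0,0,0,0]]]' | grep -E 'tcp|wrist'
python3 -m handwheel '[[[0,0,0,0,0,0.003,0],[0,0,0,0,0,0,0]]]' | grep -E 'tcp|wrist'
python3 -m handwheel '[[[0,0,0,0,0,0.002,0],[0,0,0,0,0,0,0]]]' | grep -E 'tcp|wrist'
```

```text
time_s: 8.85
tcp_pos: [0.4447, -0.0266, 0.1652]
ee_rot: [[0.003, -1.0, -0.005], [-1.0, -0.003, -0.001], [0.001, 0.005, -1.0]]
wrist_force: [0.4, 0.7, -0.2]
gripper_width: 0.172
gripper_force: 30.3
tcp_pos: [0.4468, -0.0266, 0.1647]
wrist_force: [-0.4, 0.5, -0.6]
tcp_pos: [0.4463, -0.027, 0.1613]
wrist_force: [0.1, 0.2, -0.5]
tcp_pos: [0.4462, -0.0271, 0.1591]
wrist_force: [1.2, -0.0, -1.0]
```

```bash
for i in 1; do python3 -m handwheel '[[[0,0,0,0,0,0.0015,0],[0,0,0,0,0,0,0],[0,0,0,0,0,0,0]]]' | grep -E 'tcp|wrist|_width'
python3 -m handwheel '[[[0,0,0,0,0,0.0015,0],[0,0,0,0,0,0,0],[0,0,0,0,0,0,0]]]' | grep -E 'tcp|wrist'; done
```

```text
tcp_pos: [0.4466, -0.0271, 0.158]
wrist_force: [-0.0, 0.2, 2.9]
gripper_width: 0.173
tcp_pos: [0.4477, -0.0271, 0.158]
wrist_force: [-0.6, -0.9, 8.1]
```

Floor contact at 8 N. Now the up stroke to about 80 mm and back down to the floor.

```bash
python3 -m handwheel '[[[0,0,0,0,0,-0.015,0],[0,0,0,0,0,-0.02,0],[0,0,0,0,0,-0.02,0],[0,0,0,0,0,-0.015,0],[0,0,0,0,0,0,0],[0,0,0,0,0,0,0]]]' | grep -E 'tcp|wrist'
python3 -m handwheel '[[[0,0,0,0,0,0.015,0],[0,0,0,0,0,0.02,0],[0,0,0,0,0,0.02,0],[0,0,0,0,0,0.01,0],[0,0,0,0,0,0.003,0],[0,0,0,0,0,0.002,0],[0,0,0,0,0,0,0],[0,0,0,0,0,0,0]]]'| grep -E 'tcp|wrist'
```

```text
tcp_pos: [0.4457, -0.027, 0.2254]
wrist_force: [0.5, 0.0, -0.8]
tcp_pos: [0.447, -0.0273, 0.1577]
wrist_force: [-2.8, 0.1, 7.5]
```

Second floor contact is done. I lift out and go over the mid jar.

```bash
python3 -m handwheel '[[[0,0,0,0,0,-0.01,0],[0,0,0,0,0,-0.02,0],[0,0,0,0,0,-0.025,0],[0,0,0,0,0,-0.03,0],[0,0,0,0,0,-0.03,0],[0,0,0,0,0,-0.03,0],[0,0,0,0,0,-0.017,0],[0,0,0,0,0,0,0]]]' | grep -E 'tcp|wrist'
python3 -c "
from h import *
snap('top','t4')"
python3 -m handwheel '[[[0,0,0,-0.01,-0.01,0,0],[0,0,0,-0.02,-0.015,0,0],[0,0,0,-0.025,-0.02,0,0],[0,0,0,-0.025,-0.02,0,0],[0,0,0,-0.025,-0.02,0,0],[0,0,0,-0.025,-0.02,0,0],[0,0,0,-0.025,-0.02,0,0],[0,0,0,-0.025,-0.02,0,0],[0,0,0,-0.015,-0.02,0,0],[0,0,0,-0.01,-0.009,0,0],[0,0,0,0,0,0,0],[0,0,0,0,0,0,0]]]'
python3 - <<'E'
from h import *
d=cv2.imread('pics/t4.png').astype(int)-cv2.imread('pics/top0.png')
print('A patch diff',abs(d)[140:195,190:245].mean(), 'floor',abs(d)[60:120,300:350].mean())
b=snap('side','s4')[:,:,::-1]
cv2.imwrite('pics/c4.png',cv2.resize(b[130:330,120:350],(690,600)))
p=lambda q:(pix('side',q)-[120,130])*3
print(p([.621,.184,.165]),p([.621,.184,.085]),p([.446,-.021,.105]))
E
```

```text
tcp_pos: [0.4477, -0.0269, 0.3211]
wrist_force: [0.3, 0.2, -0.4]
time_s: 13.5
tcp_pos: [0.6195, 0.1785, 0.3161]
ee_rot: [[0.002, -1.0, -0.003], [-1.0, -0.002, -0.002], [0.002, 0.003, -1.0]]
wrist_force: [-1.1, -0.2, -1.0]
gripper_width: 0.173
gripper_force: 30.0
A patch diff 1.6892561983471075 floor 1.5817777777777777
[267.02848207 296.03384845] [277.06741567 365.18214032] [588.71288514 294.60277182]
```

View pics/c4.png

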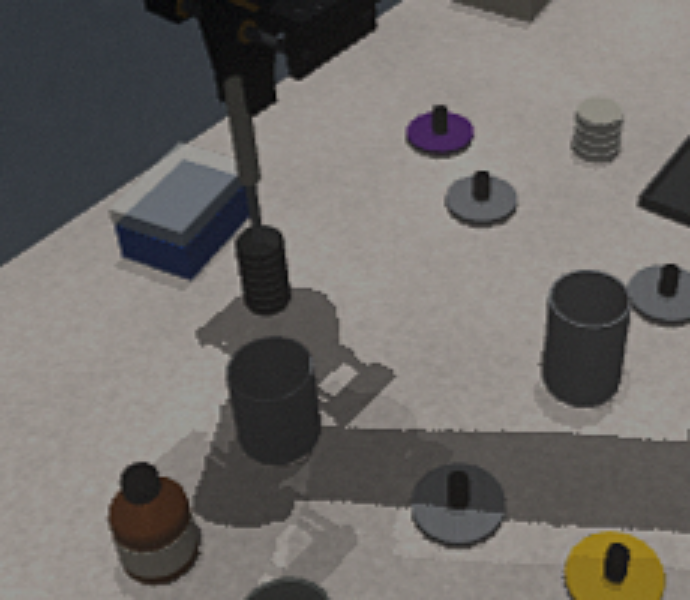

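The mid jar hasn't moved: rim at crop (271,371), brush head above it at (267,298), offset under 5 mm. I brush it.

```bash
python3 -m handwheel '[[[0,0,0,-0.003,0,0.015,0],[0,0,0,0,0,0.025,0],[0,0,0,0,0,0.025,0],[0,0,0,0,0,0.025,0],[0,0,0,0,0,0.025,0],[0,0,0,0,0,0.025,0],[0,0,0,0,0,0.012,0],[0,0,0,0,0,0.005,0],[0,0,0,0,0,0,0]]]'| grep -E 'tcp|wrist'
python3 -m handwheel '[[[0,0,0,0,0,0.002,0],[0,0,0,0,0,0.001,0],[0,0,0,0,0,0,0]]]' | grep -E 'tcp|wrist'
```

```text
tcp_pos: [0.6199, 0.181, 0.1615]
wrist_force: [-0.3, 0.4, -1.1]
tcp_pos: [0.6202, 0.1814, 0.1588]
wrist_force: [0.1, -0.7, -1.6]
```

```bash
python3 -m handwheel '[[[0,0,0,0,0,0.0015,0],[0,0,0,0,0,0,0],[0,0,0,0,0,0,0]]]' | grep -E 'tcp|wrist'
python3 -m handwheel '[[[0,0,0,0,0,0.0015,0],[0,0,0,0,0,0,0],[0,0,0,0,0,0,0]]]' | grep -E 'tcp|wrist'
```

```text
tcp_pos: [0.6205, 0.1815, 0.1576]
wrist_force: [0.1, -0.4, 3.6]
tcp_pos: [0.6211, 0.1816, 0.1576]
wrist_force: [-1.1, 0.7, 7.9]
```

```bash
python3 -m handwheel '[[[0,0,0,0,0,-0.015,0],[0,0,0,0,0,-0.02,0],[0,0,0,0,0,-0.02,0],[0,0,0,0,0,-0.01,0],[0,0,0,0,0,0,0],[0,0,0,0,0,0,0]]]' | grep -E 'tcp|wrist'
python3 -m handwheel '[[[0,0,0,0,0,0.015,0],[0,0,0,0,0,0.02,0],[0,0,0,0,0,0.02,0],[0,0,0,0,0,0.005,0],[0,0,0,0,0,0.003,0],[0,0,0,0,0,0.002,0],[0,0,0,0,0,0,0],[0,0,0,0,0,0,0]]]'| grep -E 'tcp|wrist'
python3 -m handwheel '[[[0,0,0,0,0,-0.01,0],[0,0,0,0,0,-0.02,0],[0,0,0,0,0,-0.025,0],[0,0,0,0,0,-0.03,0],[0,0,0,0,0,-0.03,0],[0,0,0,0,0,-0.03,0],[0,0,0,0,0,-0.018,0],[0,0,0,0,0,0,0]]]' | grep -E 'tcp|wrist'
python3 -m handwheel '[[[0,0,0,-0.01,0.01,0,0],[0,0,0,-0.018,0.0175,0,0],[0,0,0,-0.02,0.02,0,0],[0,0,0,-0.02,0.02,0,0],[0,0,0,-0.02,0.02,0,0],[0,0,0,-0.02,0.02,0,0],[0,0,0,-0.02,0.02,0,0],[0,0,0,-0.018,0.015,0,0],[0,0,0,-0.01,0.01,0,0],[0,0,0,-0.006,0.005,0,0],[0,0,0,0,0,0,0],[0,0,0,0,0,0,0]]]'
python3 - <<'E'
from h import *
b=snap('side','s5')[:,:,::-1]
cv2.imwrite('pics/c5.png',cv2.resize(b[240:400,150:270],(600,800))[:600])
cv2.imwrite('pics/c5.png',cv2.resize(b[220:370,170:270],None,fx=4,fy=4,interpolation=cv2.INTER_CUBIC))
E
```

```text
tcp_pos: [0.6192, 0.1812, 0.219]
wrist_force: [-0.1, 0.1, -1.2]
tcp_pos: [0.6204, 0.1812, 0.1575]
wrist_force: [-1.9, -0.4, 7.0]
tcp_pos: [0.6212, 0.1816, 0.3219]
wrist_force: [-0.3, 0.1, -0.6]
time_s: 18.75
tcp_pos: [0.4623, 0.3426, 0.3178]
ee_rot: [[0.002, -1.0, -0.0], [-1.0, -0.002, -0.001], [0.001, 0.0, -1.0]]
wrist_force: [0.5, -0.2, 0.3]
gripper_width: 0.168
gripper_force: 30.0
```

View pics/c5.png

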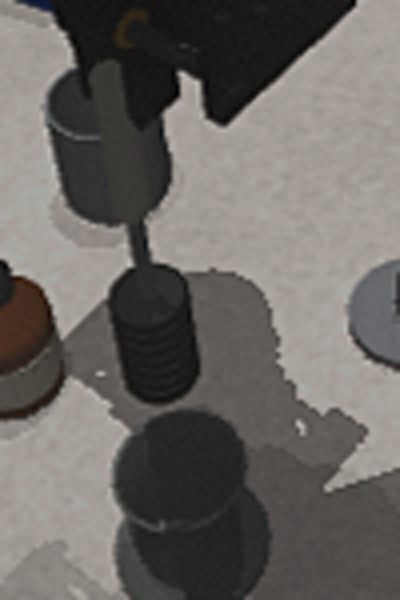

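The brush hangs over the cup as when it was lifted: head bottom at (163,380), cup rim at (180,472). The mid jar has been knocked aside and now has its rim near (95,105), so I'll locate it again later. I lower the brush into the cup.

```bash
python3 -m handwheel '[[[0,0,0,0,-0.001,0.015,0],[0,0,0,0,0,0.025,0],[0,0,0,0,0,0.025,0],[0,0,0,0,0,0.025,0],[0,0,0,0,0,0.025,0],[0,0,0,0,0,0.02,0],[0,0,0,0,0,0.015,0],[0,0,0,0,0,0.006,0],[0,0,0,0,0,0.003,0],[0,0,0,0,0,0,0],[0,0,0,0,0,0,0]]]'
python3 -m handwheel '[[[0,0,0,0,0,0.001,0],[0,0,0,0,0,0,0]]]' | grep -E 'tcp|wrist'
```

```text
time_s: 19.9
tcp_pos: [0.4637, 0.3433, 0.1601]
ee_rot: [[0.002, -1.0, 0.001], [-1.0, -0.002, 0.001], [-0.001, -0.001, -1.0]]
wrist_force: [-0.9, -0.7, -0.9]
gripper_width: 0.174
gripper_force: 30.0
tcp_pos: [0.4632, 0.3431, 0.1586]
wrist_force: [-0.1, 0.2, -0.9]
```

```bash
python3 -m handwheel '[[[0,0,0,0,0,0,0.03],[0,0,0,0,0,0,0.06],[0,0,0,0,0,0,0.087],[0,0,0,0,0,0,0.087],[0,0,0,0,0,0,0.087],[0,0,0,0,0,0,0.087],[0,0,0,0,0,0,0.087],[0,0,0,0,0,0,0.087]]]' | grep -E 'wrist|_width'
python3 -m handwheel '[[[0,0,0,0,0,-0.02,0.087],[0,0,0,0,0,-0.03,0.087],[0,0,0,0,0,-0.03,0.087],[0,0,0,0,0,-0.03,0.087],[0,0,0,0,0,-0.02,0.087],[0,0,0,0.02,0,0,0.087],[0,0,0,0.03,0,0,0.087],[0,0,0,0.03,0,0,0.087],[0,0,0,0.03,0,0,0.087],[0,0,0,0.03,0.003,0,0.087],[0,0,0,0.03,0.004,0,0.087],[0,0,0,0.013,0.004,0,0.087]]]'
python3 - <<'E'
from h import *
a=snap('top','t6')[:,:,::-1]; b=snap('side','s6')[:,:,::-1]
cv2.imwrite('pics/c6.png',np.hstack([cv2.resize(a[120:260,130:330],(400,280)) if 0 else cv2.resize(a[110:290,140:275],(400,533)),cv2.resize(b[190:390,120:270],(400,533))]))
E
```

```text
wrist_force: [0.3, 0.3, 0.3]
gripper_width: 0.817
time_s: 22.1
tcp_pos: [0.4513, 0.1571, 0.2875]
ee_rot: [[-0.0, -1.0, -0.001], [-1.0, 0.0, -0.001], [0.001, 0.001, -1.0]]
wrist_force: [0.6, 0.3, 0.2]
gripper_width: 1.0
gripper_force: 0.0
```

View pics/c6.png

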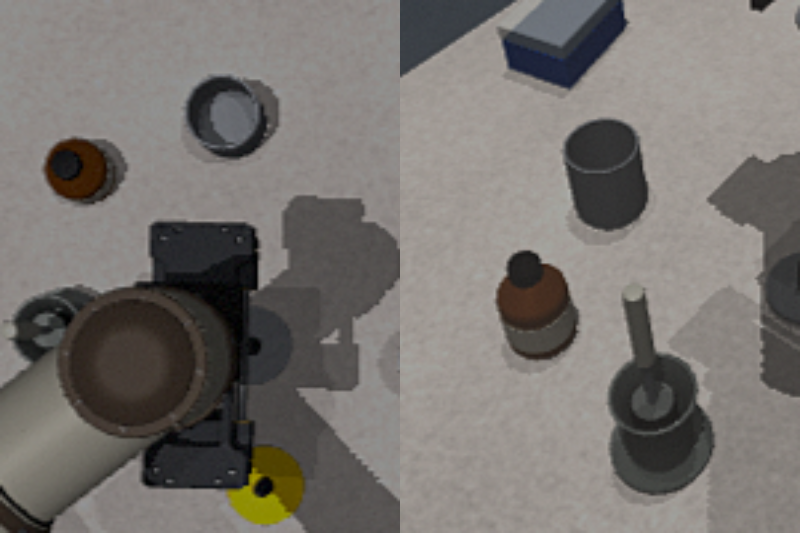

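The brush stands upright in the cup. The mid jar is now at top crop (227,116). I fit its rim and the lid discs precisely by gradient score.

```bash
cat >> h.py <<'E'
from scipy.ndimage import map_coordinates
from scipy.optimize import minimize
def fit(f,n,x0,z,R):
    "centre of circle(s) of radius R at height z with the strongest edge"
    g=cv2.GaussianBlur(cv2.imread(f'pics/{f}.png',0).astype(np.float32),(0,0),1)
    G=np.hypot(cv2.Sobel(g,cv2.CV_32F,1,0),cv2.Sobel(g,cv2.CV_32F,0,1)); q=np.linspace(0,2*np.pi,120)
    K,Rm,t=cal(n)
    def sc(p):
        P=np.c_[p[0]+R*np.cos(q),p[1]+R*np.sin(q),0*q+z]
        uv=cv2.projectPoints(P,cv2.Rodrigues(Rm)[0],t,K,None)[0].reshape(-1,2)
        return -map_coordinates(G,[uv[:,1],uv[:,0]],order=1).mean()
    d=np.arange(-.012,.0121,.001); c=min(((x0[0]+a,x0[1]+b) for a in d for b in d),key=sc)
    o=minimize(sc,c,method='Nelder-Mead',options=dict(initial_simplex=[c,(c[0]+.002,c[1]),(c[0],c[1]+.002)])); return o.x.round(4),round(-o.fun,1)
E
python3 - <<'E'
from h import *
p=ray('top',216.7,149.1,.085)[:2]; print(p)
for n,f in(('top','t6'),('side','s6')): print('A',n,fit(f,n,p,.085,.036))
for n,f in(('top','top0'),('side','side0')):
    for m,x,z,R in(('B',(.446,-.021),.105,.036),('A0',(.621,.184),.085,.036),('L1',(.660,-.170),.011,.039),('L2',(.4525,.16),.011,.039),('L3',(.429,-.158),.011,.039)): print(n,m,fit(f,n,x,z,R))
E
```

```text
[0.66937909 0.18281816]
A top (array([0.6731, 0.1888]), np.float64(171.0))
A side (array([0.6725, 0.1915]), np.float64(182.2))
top B (array([ 0.4459, -0.0207]), np.float64(127.5))
top A0 (array([0.6245, 0.1877]), np.float64(156.4))
top L1 (array([ 0.66  , -0.1692]), np.float64(95.3))
top L2 (array([0.454 , 0.1588]), np.float64(68.6))
top L3 (array([ 0.4308, -0.1567]), np.float64(78.0))
side B (array([ 0.4437, -0.017 ]), np.float64(151.6))
side A0 (array([0.6239, 0.1907]), np.float64(169.7))
side L1 (array([ 0.6564, -0.1613]), np.float64(158.0))
side L2 (array([0.4499, 0.1663]), np.float64(151.3))
side L3 (array([ 0.428 , -0.1503]), np.float64(144.7))
```

```bash
python3 -m handwheel '[[[0,0,0,-0.0025,-0.002,0.02,0.06],[0,0,0,0,0,0.035,0.06],[0,0,0,0,0,0.04,0.06],[0,0,0,0,0,0.04,0.06],[0,0,0,0,0,0.04,0.06],[0,0,0,0,0,0.04,0.06],[0,0,0,0,0,0.03,0.06],[0,0,0,0,0,0.016,0.06],[0,0,0,0,0,0.007,0.06],[0,0,0,0,0,0,0.06]]]' | grep -E 'tcp|wrist'
```

```text
tcp_pos: [0.454, 0.1626, 0.0192]
wrist_force: [-0.1, 0.2, 0.9]
```

```bash
python3 -m handwheel '[[[0,0,0,0.003,0,0.003,0.06],[0,0,0,0,0,0,0],[0,0,0,0,0,0,0],[0,0,0,0,0,0,0],[0,0,0,0,0,0,0],[0,0,0,0,0,0,0],[0,0,0,0,0,0,0],[0,0,0,0,0,0,0],[0,0,0,0,0,0,0],[0,0,0,0,0,0,0]]]' | grep -E 'tcp|wrist|grip'
python3 -m handwheel '[[[0,0,0,0,0,-0.02,0],[0,0,0,0,0,-0.03,0],[0,0,0,0,0,-0.03,0],[0,0,0,0,0,-0.03,0],[0,0,0,0,0,-0.03,0],[0,0,0,0,0,-0.01,0],[0,0,0,0,0,0,0],[0,0,0,0,0,0,0]]]'  | grep -E 'tcp|wrist|grip'
python3 - <<'E'
from h import *
b=snap('side','s7')[:,:,::-1]; p=r.sense()['tcp_pos']; print(p)
print(fit('s7','side',(p[0],p[1]),p[2]-.005,.039))
snap('top','t7');print(fit('t7','top',(.673,.189),.085,.036),fit('s7','side',(.673,.19),.085,.036))
E
```

```text
tcp_pos: [0.4544, 0.1595, 0.0171]
wrist_force: [0.3, 0.5, -0.0]
gripper_width: 0.024
gripper_force: 0.0
tcp_pos: [0.4535, 0.159, 0.1659]
wrist_force: [0.1, -0.2, -0.5]
gripper_width: 0.004
gripper_force: 0.0
[0.45339387 0.15888254 0.1654947 ]
(array([0.4507, 0.1298]), np.float64(125.1))
(array([0.6731, 0.1888]), np.float64(169.3)) (array([0.6724, 0.1916]), np.float64(179.0))
```

The grasp missed. I look.

```bash
python3 - <<'E'
from h import *
b=cv2.imread('pics/s7.png'); c=cv2.resize(b[180:330,200:380],(720,600))
f=lambda p:tuple(int(v) for v in (pix('side',p)-[200,180])*4)
for p in([.4535,.159,.1655],[.4535,.159,.0]): cv2.drawMarker(c,f(p),(0,0,255),0,12,1)
cv2.imwrite('pics/c7.png',c)
E
```

```text
(no output)
```

View pics/c7.png

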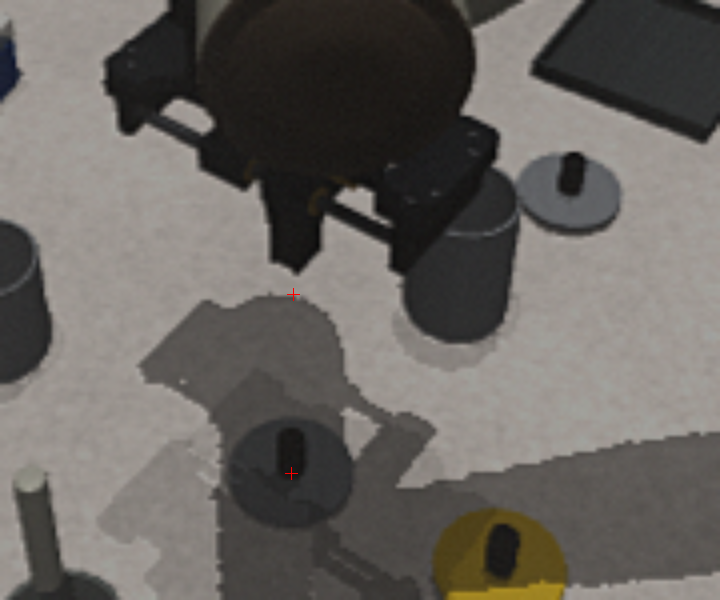

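The closed fingers are at crop (297,272) and the lid is undisturbed below at (291,473). The predicted tip lies about 23 px lower than the seen one. I check the tool's image offset numerically.

```bash
python3 - <<'E'
from h import *
np.set_printoptions(precision=1,suppress=True)
# observed: closed fingertip in s7; fingertips mid in s1
print('s7 tip obs',[200+297/4,180+272/4],'pred',pix('side',[.4535,.159,.1655]))
print('s1 mid obs',[204.2,270],'pred',pix('side',[.459,.3494,.2703]))
o=np.array([.4535,.159,.1655])
for d in np.eye(3)*.01: print('per cm',pix('side',o+d)-pix('side',o))
K,R,t=cal('side')
# dark pixels near knob of lid L2 in side0
g=cv2.imread('pics/side0.png',0)
for nm,(u,v) in dict(L1=(280,195),L2=(272,294),L3=(343,225)).items():
    w=g[v-14:v+14,u-8:u+9]; ys,xs=np.where(w<40); print(nm,'knob px',u-8+xs.min(),u-8+xs.max(),v-14+ys.min(),v-14+ys.max())
for nm,p in dict(L1=(.660,-.170),L2=(.4535,.159),L3=(.43,-.157)).items(): print(nm,'pred knob foot/top',pix('side',[*p,.011]),pix('side',[*p,.041]))
t=cv2.imread('pics/top0.png',0)
for nm,(u,v) in dict(L1=(340,158),L2=(225,227),L3=(334,237)).items():
    w=t[v-9:v+10,u-9:u+10]; ys,xs=np.where(w<45); print(nm,'top knob',u-9+xs.mean(),v-9+ys.mean(),len(xs))
for nm,p in dict(L1=(.660,-.170),L2=(.4535,.159),L3=(.43,-.157)).items(): print(nm,'pred knob top',pix('top',[*p,.026]))
E
```

```text
s7 tip obs [274.25, 248.0] pred [273.3 253.6]
s1 mid obs [204.2, 270] pred [206.1 278.8]
per cm [-3.7 -2. ]
per cm [-2.7  2.8]
per cm [ 0.  -3.1]
L1 knob px 278 285 187 203
L2 knob px 269 275 287 299
L3 knob px 335 350 218 237
L1 pred knob foot/top [280.6 195.4] [280.8 188.1]
L2 pred knob foot/top [272.9 295.8] [273.  288.4]
L3 pred knob foot/top [342.1 227.1] [343.4 219.6]
L1 top knob 340.2647058823529 157.5 34
L2 top knob 224.6060606060606 226.36363636363637 33
L3 top knob 334.5 236.5 32
L1 pred knob top [340. 158.]
L2 pred knob top [225.2 226.1]
L3 pred knob top [333.9 237. ]
```

The tool seems to ride higher than reported. I touch the knob top gently with closed fingers to find the true tip height.

```bash
python3 -m handwheel '[[[0,0,0,0,0,0.02,0],[0,0,0,0,0,0.03,0],[0,0,0,0,0,0.03,0],[0,0,0,0,0,0.03,0],[0,0,0,0,0,0.02,0],[0,0,0,0,0,0.012,0],[0,0,0,0,0,0,0],[0,0,0,0,0,0,0]]]'  | grep -E 'tcp|wrist'
python3 -m handwheel '[[[0,0,0,0,0,0.002,0],[0,0,0,0,0,0.002,0],[0,0,0,0,0,0,0]]]'  | grep -E 'tcp|wrist'
python3 -c "
from h import *
snap('side','s8')"
```

```text
tcp_pos: [0.4542, 0.1592, 0.0245]
wrist_force: [0.3, 0.3, 0.1]
tcp_pos: [0.4545, 0.1595, 0.0214]
wrist_force: [0.3, 0.3, 0.1]
```

```bash
python3 - <<'E'
from h import *
b=cv2.imread('pics/s8.png'); c=cv2.resize(b[220:330,210:340],(780,660))[:600]
c=cv2.convertScaleAbs(c,alpha=2.2,beta=10)
f=lambda p:tuple(int(v) for v in (pix('side',p)-[210,220])*6)
for z in(.0214,.041,.011): cv2.drawMarker(c,f([.4535,.159,z]),(0,0,255),0,10,1)
cv2.imwrite('pics/c8.png',c)
E
```

```text
(no output)
```

View pics/c8.png

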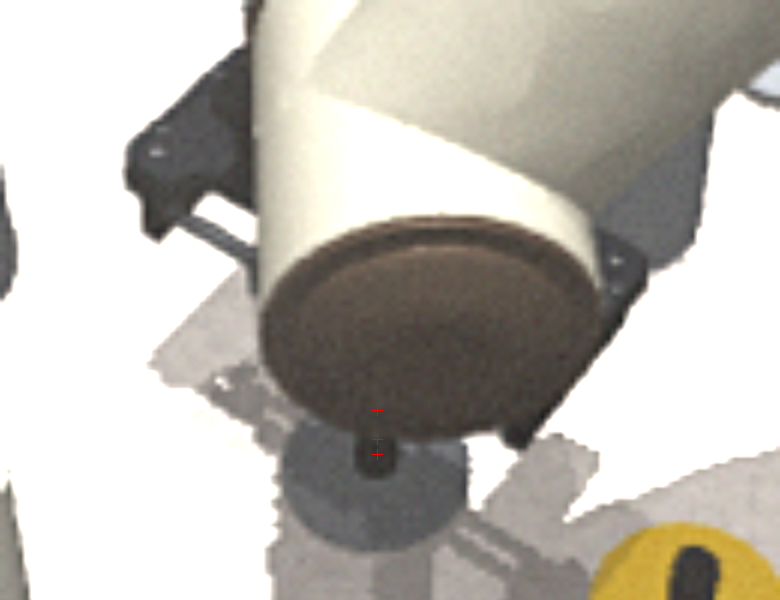

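The wrist hides the fingers, and the knob foot is at (376,472). All the evidence (no contact at 17 mm, image offset) says the true tip is about 25 mm above the reading. I keep probing down gently.

```bash
python3 -m handwheel '[[[0,0,0,0,0,0.002,0],[0,0,0,0,0,0.002,0],[0,0,0,0,0,0,0],[0,0,0,0,0,0,0]]]'  | grep -E 'tcp|wrist'
python3 -m handwheel '[[[0,0,0,0,0,0.002,0],[0,0,0,0,0,0,0],[0,0,0,0,0,0,0]]]'  | grep -E 'tcp|wrist'
```

```text
tcp_pos: [0.4544, 0.1594, 0.0171]
wrist_force: [-0.0, 0.5, -0.6]
tcp_pos: [0.4544, 0.1594, 0.0151]
wrist_force: [0.1, 0.1, 0.9]
```

```bash
python3 -m handwheel '[[[0,0,0,0,0,0.002,0],[0,0,0,0,0,0,0],[0,0,0,0,0,0,0]]]'  | grep -E 'tcp|wrist'
```

```text
tcp_pos: [0.4544, 0.1594, 0.0131]
wrist_force: [0.6, 0.1, -0.2]
```

```bash
python3 -m handwheel '[[[0,0,0,0,0,-0.03,0],[0,0,0,0,0,-0.04,0],[0,0,0,0,0,-0.04,0],[0,0,0,0.02,-0.03,0,0],[0,0,0,0.03,-0.04,0,0],[0,0,0,0.03,-0.045,0,0],[0,0,0,0,0,0.03,0],[0,0,0,0,0,0.04,0],[0,0,0,0,0,0.025,0],[0,0,0,0,0,0.012,0],[0,0,0,0,0,0,0],[0,0,0,0,0,0,0]]]'  | grep -E 'tcp|wrist'
for i in 1; do python3 -m handwheel '[[[0,0,0,0,0,0.002,0],[0,0,0,0,0,0.002,0],[0,0,0,0,0,0,0]]]'  | grep -E 'tcp|wrist'; python3 -m handwheel '[[[0,0,0,0,0,0.002,0],[0,0,0,0,0,0,0]]]'  | grep -E 'tcp|wrist'; python3 -m handwheel '[[[0,0,0,0,0,0.002,0],[0,0,0,0,0,0,0]]]'  | grep -E 'tcp|wrist'; done
```

```text
tcp_pos: [0.5672, 0.0823, 0.0172]
wrist_force: [0.2, 0.3, 0.7]
tcp_pos: [0.5664, 0.0821, 0.0128]
wrist_force: [0.3, 0.6, 0.5]
tcp_pos: [0.5661, 0.0819, 0.0101]
wrist_force: [-0.4, 0.5, -0.2]
tcp_pos: [0.5659, 0.0819, 0.0078]
wrist_force: [0.4, -0.6, 0.5]
```

```bash
for i in 1; do python3 -m handwheel '[[[0,0,0,0,0,0.002,0],[0,0,0,0,0,0.001,0],[0,0,0,0,0,0,0]]]'  | grep -E 'tcp|wrist'; python3 -m handwheel '[[[0,0,0,0,0,0.002,0],[0,0,0,0,0,0,0]]]'  | grep -E 'tcp|wrist'; python3 -m handwheel '[[[0,0,0,0,0,0.0015,0],[0,0,0,0,0,0,0]]]'  | grep -E 'tcp|wrist'; python3 -m handwheel '[[[0,0,0,0,0,0.0015,0],[0,0,0,0,0,0,0]]]'  | grep -E 'tcp|wrist'; done
```

```text
tcp_pos: [0.566, 0.0818, 0.0049]
wrist_force: [-0.1, -0.3, 0.2]
tcp_pos: [0.566, 0.0818, 0.0029]
wrist_force: [-0.0, -0.6, 0.1]
tcp_pos: [0.566, 0.0819, 0.0015]
wrist_force: [-0.5, -0.3, 0.4]
tcp_pos: [0.566, 0.0819, -0.0001]
wrist_force: [-0.7, -0.7, 0.1]
```

```bash
python3 -m handwheel '[[[0,0,0,0,0,0.002,0],[0,0,0,0,0,0,0]]]'  | grep -E 'tcp|wrist'
python3 -m handwheel '[[[0,0,0,0,0,0.002,0],[0,0,0,0,0,0,0]]]'  | grep -E 'tcp|wrist'
python3 -c "
from h import *
b=snap('side','s9');snap('top','t9'); g=cv2.cvtColor(b,cv2.COLOR_RGB2GRAY)
p=pix('side',[.566,.082,0]);print(p,pix('side',[.566,.082,.03])); u,v=int(p[0]),int(p[1])
print(g[v-30:v+12:2,u-24:u+26:2])"
```

```text
tcp_pos: [0.566, 0.0819, -0.0021]
wrist_force: [0.0, 0.6, -0.4]
tcp_pos: [0.5659, 0.0818, -0.0042]
wrist_force: [0.5, -0.6, -1.0]
[255.9399464  258.96430568] [255.67779566 251.54207273]
[[ 30  32  31  30  31  30  28  29  44  16  21  21  21  21  20  23  21  21
   23  29  30  34  55  29  20]
 [ 29  31  29  30  28  28  29  31  36  23  20  23  22  23  22  22  20  24
   27  22  38  23  25  33  37]
 [ 29  29  30  27  27  31  32  25  25  28  41  24  21  20  24  22  25  24
   24  22  30 178 134  28  32]
 [ 29  30  24  29  25  28  28  24  37  24  19  28  38  26  24  24  25  28
   22  36 168 174  54  29  32]
 [ 24  30  26  26  29  29  23  40  28  23  22  22  20  33  34  22  21  26
   31  40 159  36  29  33  31]
 [ 29  27  26  28  26  32  21  37  37  23  20  21  20  24  20  31  33  24
   20  26  28  28  34  33  34]
 [ 26  25  34  53  85  80  70  45  72  18  23  24  21  21  39  26  20  55
   54  20  31  30  32  31  31]
 [101  98  93  78  80  78  81  79  85  26  22  16  24  32  30  24  87  92
   92  51  34  31  34  35  31]
 [ 90  73  60  57  76  78  79  78  81  71  16  23  23  37  27  25  46  53

[... 591 characters left out ...]
60  56  57  58  51  57  52  80  78  74
   81 152 155  45  30  76  76]
 [141 151  64  75  58  58  55  56  57  55  56  57  59  60  56  55  52  55
  136 147 139 148 152 161  75]
 [139 149  64  71  76  64  60  55  57  55  58  55  56  56  56  58  48 131
  120 115 150 149 146  70  77]
 [135  90  72  70  74  72  61  57  58  60  56  57  58  55  56  58 115 126
  124 125 136 154  99  77  80]
 [153  93  70  73  71  68  69  72  60  58  59  58  56  57  60  52  55  45
  106 125 126  89  79  79  76]
 [151  68  68  69  73  69  70  68  71  61  59  59  56  57  57  57  54  83
   52  46  58  57  53  80  78]
 [ 61  67  70  73  68  70  71  67  69  69  60  59  58  57  55 125  66  49
  119  79  58  75  62  56  54]]
```

The fingertip is visible about 25 mm above the bench even at a reading of -4 mm, so the z reading is offset. I continue to contact to measure it.

```bash
cat > /dev/null; for i in 1; do
python3 -m handwheel '[[[0,0,0,0,0,0.003,0],[0,0,0,0,0,0.003,0],[0,0,0,0,0,0,0]]]'  | grep -E 'tcp|wrist'
python3 -m handwheel '[[[0,0,0,0,0,0.003,0],[0,0,0,0,0,0,0]]]'  | grep -E 'tcp|wrist'
python3 -m handwheel '[[[0,0,0,0,0,0.002,0],[0,0,0,0,0,0,0]]]'  | grep -E 'tcp|wrist'; done
```

```text
tcp_pos: [0.5657, 0.0817, -0.0105]
wrist_force: [0.4, -0.1, 0.4]
tcp_pos: [0.5659, 0.0818, -0.0133]
wrist_force: [1.0, 0.6, 0.1]
tcp_pos: [0.566, 0.0818, -0.0151]
wrist_force: [-0.3, 0.1, 0.3]
```

```bash
python3 -m handwheel '[[[0,0,0,0,0,0.002,0],[0,0,0,0,0,0,0]]]'  | grep -E 'tcp|wrist'
python3 -m handwheel '[[[0,0,0,0,0,0.002,0],[0,0,0,0,0,0,0]]]'  | grep -E 'tcp|wrist'
```

```text
tcp_pos: [0.566, 0.0819, -0.0171]
wrist_force: [0.4, -0.1, 0.4]
tcp_pos: [0.566, 0.0819, -0.0191]
wrist_force: [-0.5, -1.1, 0.2]
```

```bash
for i in 1; do
python3 -m handwheel '[[[0,0,0,0,0,0.002,0],[0,0,0,0,0,0,0]]]'  | grep -E 'tcp|wrist'
python3 -m handwheel '[[[0,0,0,0,0,0.002,0],[0,0,0,0,0,0,0]]]'  | grep -E 'tcp|wrist'
python3 -m handwheel '[[[0,0,0,0,0,0.002,0],[0,0,0,0,0,0,0]]]'  | grep -E 'tcp|wrist'; done
```

```text
tcp_pos: [0.566, 0.0818, -0.0211]
wrist_force: [-0.8, 0.1, -0.7]
tcp_pos: [0.566, 0.0819, -0.0231]
wrist_force: [-0.2, 0.5, 0.2]
tcp_pos: [0.566, 0.0818, -0.0251]
wrist_force: [-0.3, -0.1, 0.0]
```

```bash
for i in 1; do
python3 -m handwheel '[[[0,0,0,0,0,0.002,0],[0,0,0,0,0,0,0]]]'  | grep -E 'tcp|wrist'
python3 -m handwheel '[[[0,0,0,0,0,0.002,0],[0,0,0,0,0,0,0]]]'  | grep -E 'tcp|wrist'; done
```

```text
tcp_pos: [0.5659, 0.0818, -0.0271]
wrist_force: [0.4, -0.4, 0.8]
tcp_pos: [0.566, 0.0819, -0.0291]
wrist_force: [-0.1, -0.0, 0.2]
```

```bash
python3 -c "
from h import *
b=snap('side','s10'); g=cv2.cvtColor(b,cv2.COLOR_RGB2GRAY); s=r.sense(); print(s['time_s'],s['tcp_pos'],s['joints'],s['wrist_force'],s['gripper_width'])
a=cv2.imread('pics/s9.png',0)
for m in(a,g): print([ (v,int(np.sum(m[v,235:280]<30))) for v in range(240,275,2)])
print(g[236:276:2,231:281:2])"
```

```text
32.7 [ 0.56606831  0.08187915 -0.02901226] [ 2.44530253e+01  3.13051177e+01 -2.13660393e+01 -3.46453547e-03
 -3.73459195e+01 -2.43425015e+01] [-0.33819473 -0.51868007 -0.24466719] 0.001392154299903278
[(240, 15), (242, 12), (244, 20), (246, 18), (248, 19), (250, 17), (252, 14), (254, 9), (256, 1), (258, 0), (260, 0), (262, 0), (264, 0), (266, 0), (268, 0), (270, 0), (272, 0), (274, 0)]
[(240, 22), (242, 20), (244, 32), (246, 24), (248, 16), (250, 12), (252, 21), (254, 18), (256, 19), (258, 15), (260, 9), (262, 4), (264, 0), (266, 0), (268, 0), (270, 0), (272, 0), (274, 0)]
[[ 31  32  35  33  35  34  32  29  49  32  27  22  22  23  25  24  23  24
   30  27  45  32  36  30  28]
 [ 33  33  32  31  33  29  32  33  48  36  27  24  23  25  25  23  25  30
   29  21  23 132  57  30  34]
 [ 35  31  32  34  29  29  30  31  43  24  27  40  26  23  28  25  20  27
   27  17 166 173 149  31  32]
 [ 31  31  32  28  30  32  31  32  28  25  23  23  33  40  25  21  26  30
   28  80 182 144  20  34  34]
 [ 29  29  29  31  26  26  29  30  39  23  25  26  24  24  31  36  26  23
   29  27  42  21  35  34 
[... 880 characters left out ...]
59  59  60  63  54  54  60  59  55 134
  128 128 131  24  18  78  84]
 [171  91  70  77  73  67  73  64  62  57  57  62  57  57  62  58  55 110
  132 145 143 143  56  81  83]
 [146  69  70  74  77  74  72  71  77  62  61  60  56  58  58  59  76  55
   52 107 124  72  71  60  57]
 [ 64  74  73  76  71  72  77  71  70  60  63  61  59  60  60  57  54 118
   93  78  66  59  59  84  60]
 [ 77  74  76  74  75  72  73  72  76  62  60  59  63  61  62  65  92  54
   75 108  78  87  66  62  62]
 [ 98  74  79  73  74  70  73  73  77  59  58  61  64  59  55 122 131 139
  115  82  80  81  81  58  61]
 [ 78  73  78  75  75  76  69  71  76  64  63  63  63  64  60  51 136 133
   68  76  82  82  62  58  60]]
```

```bash
for i in 1; do
python3 -m handwheel '[[[0,0,0,0,0,0.0015,0],[0,0,0,0,0,0,0]]]'  | grep -E 'tcp|wrist'
python3 -m handwheel '[[[0,0,0,0,0,0.0015,0],[0,0,0,0,0,0,0]]]'  | grep -E 'tcp|wrist'
python3 -m handwheel '[[[0,0,0,0,0,0.0015,0],[0,0,0,0,0,0,0]]]'  | grep -E 'tcp|wrist'; done
```

```text
tcp_pos: [0.5664, 0.082, -0.0299]
wrist_force: [-0.6, 0.4, 3.5]
tcp_pos: [0.5664, 0.082, -0.03]
wrist_force: [-3.8, -0.6, 12.2]
tcp_pos: [0.5665, 0.082, -0.0301]
wrist_force: [-7.1, -0.2, 20.8]
```

Bench contact comes at a reading of -0.030, so true z = reading + 30 mm. I redo the lid grasp with that, with the TCP read at about -0.014.

```bash
python3 -m handwheel '[[[0,0,0,0,0,-0.03,0],[0,0,0,0,0,-0.04,0.06],[0,0,0,0,0,-0.04,0.06],[0,0,0,-0.02,0.03,0,0.06],[0,0,0,-0.03,0.04,0,0.06],[0,0,0,-0.027,0.042,0,0.06],[0,0,0,0,0,0,0.06],[0,0,0,0,0,0.02,0.06],[0,0,0,0,0,0.03,0.06],[0,0,0,0,0,0.015,0.06],[0,0,0,0,0,0,0.06],[0,0,0,0,0,0,0.06]]]'
```

```text
time_s: 34.5
tcp_pos: [0.4546, 0.1587, 0.0118]
ee_rot: [[0.002, -1.0, 0.0], [-1.0, -0.002, -0.0], [0.0, -0.0, -1.0]]
wrist_force: [-0.1, -0.9, 0.9]
gripper_width: 0.685
gripper_force: 0.0
```

```bash
python3 -m handwheel '[[[0,0,0,0,0,0.012,0.06],[0,0,0,0,0,0.01,0.06],[0,0,0,0,0,0.004,0.06],[0,0,0,0,0,0,0.03],[0,0,0,0,0,0,0],[0,0,0,0,0,0,0],[0,0,0,0,0,0,0],[0,0,0,0,0,0,0],[0,0,0,0,0,0,0],[0,0,0,0,0,0,0],[0,0,0,0,0,0,0],[0,0,0,0,0,0,0]]]' | grep -E 'tcp|wrist|grip'
python3 -m handwheel '[[[0,0,0,0,0,-0.02,0],[0,0,0,0,0,-0.03,0],[0,0,0,0,0,-0.03,0],[0,0,0,0,0,-0.03,0],[0,0,0,0,0,-0.03,0],[0,0,0,0,0,-0.01,0],[0,0,0,0,0,0,0],[0,0,0,0,0,0,0]]]'  | grep -E 'tcp|wrist|grip'
python3 - <<'E'
from h import *
snap('side','s11');snap('top','t11'); p=r.sense()['tcp_pos']; print(p)
print('held lid side',fit('s11','side',(p[0],p[1]),p[2]+.03-.005,.039))
print('A',fit('t11','top',(.673,.189),.085,.036),fit('s11','side',(.673,.19),.085,.036))
E
```

```text
tcp_pos: [0.4539, 0.1587, -0.0142]
wrist_force: [-0.4, -0.1, 1.9]
gripper_width: 0.193
gripper_force: 30.0
tcp_pos: [0.453, 0.1582, 0.1342]
wrist_force: [0.9, 0.3, -1.7]
gripper_width: 0.199
gripper_force: 30.0
[0.4529048  0.15801849 0.13380966]
held lid side (array([0.4525, 0.1631]), np.float64(165.0))
A (array([0.6731, 0.1888]), np.float64(169.1)) (array([0.6725, 0.1915]), np.float64(180.4))
```

Lid held. Before placing it I cross-check the jar centre with a two-ring fit (outer and inner rim).

```bash
python3 - <<'E'
from h import *
import h
def fit2(f,n,x0,h_,Rs,span=.012):
    g=cv2.GaussianBlur(cv2.resize(cv2.imread(f'pics/{f}.png',0),None,fx=1,fy=1).astype(np.float32),(0,0),.7)
    K,Rm,t=cal(n); q=np.linspace(0,2*np.pi,180); rv=cv2.Rodrigues(Rm)[0]
    def prof(p,R):
        P=np.c_[p[0]+R*np.cos(q),p[1]+R*np.sin(q),0*q+h_]
        uv=cv2.projectPoints(P,rv,t,K,None)[0].reshape(-1,2); return map_coordinates(g,[uv[:,1],uv[:,0]],order=1)
    # bright rim: ring mean minus neighbours
    sc=lambda p:prof(p,.0345).mean()-.5*prof(p,.0305).mean()-.5*prof(p,.0385).mean()
    sd=lambda p:abs(prof(p,.0385)-prof(p,.0335)).mean()
    d=np.arange(-span,span+1e-6,.0005); c=[(x0[0]+a,x0[1]+b) for a in d for b in d]
    return [np.round(max(c,key=s),4) for s in(sc,sd)]
print('A top',fit2('t11','top',(.671,.186),.085,0)); print('A side',fit2('s11','side',(.671,.188),.085,0))
print('A top t6',fit2('t6','top',(.671,.186),.085,0))
print('B top',fit2('top0','top',(.446,-.021),.105,0),fit2('side0','side',(.446,-.018),.105,0))
g=cv2.imread('pics/t6.png',0); np.set_printoptions(linewidth=200)
print(g[132:167,199:237])
E
```

```text
A top [array([0.6755, 0.191 ]), array([0.6735, 0.1885])]
A side [array([0.6765, 0.189 ]), array([0.673 , 0.1915])]
A top t6 [array([0.6755, 0.1915]), array([0.673, 0.189])]
B top [array([ 0.443, -0.019]), array([ 0.446, -0.021])] [array([ 0.4465, -0.0215]), array([ 0.444 , -0.0175])]
[[141 141 141 ... 139 138 138]
 [140 137 141 ... 139 141 143]
 [139 137 138 ... 143 143 143]
 ...
 [143 143 140 ... 135 139 139]
 [141 142 139 ... 139 137 138]
 [139 141 137 ... 137 143 141]]
```

```bash
python3 -m handwheel '[[[0,0,0,0,-0.01,0,0],[0,0,0,-0.002,-0.02,0,0],[0,0,0,-0.004,-0.03,0,0],[0,0,0,-0.004,-0.03,0,0],[0,0,0,-0.005,-0.03,0,0],[0,0,0,-0.005,-0.03,0,0],[0,0,0,-0.005,-0.03,0,0],[0,0,0,-0.005,-0.02,0,0],[0,0,0,0,-0.013,0,0],[0,0,0,0,-0.007,0,0],[0,0,0,0,0,0,0],[0,0,0,0,0,0,0]]]' | grep -E 'tcp|wrist'
python3 -m handwheel '[[[0,0,0,0,0,0.02,0],[0,0,0,0,0,0.02,0],[0,0,0,0,0,0.01,0],[0,0,0,0,0,0,0],[0,0,0,0,0,0,0]]]' | grep -E 'tcp|wrist|rot'
python3 - <<'E'
from h import *
snap('side','s12'); p=r.sense()['tcp_pos']; print(p)
print('held lid side',fit('s12','side',(p[0],p[1]+.003),p[2]+.03-.005,.039))
E
```

```text
tcp_pos: [0.6735, 0.1888, 0.1349]
wrist_force: [0.8, -0.1, -1.0]
tcp_pos: [0.6743, 0.1893, 0.0865]
ee_rot: [[0.002, -1.0, 0.001], [-1.0, -0.002, 0.0], [-0.0, -0.001, -1.0]]
wrist_force: [0.3, -0.3, -1.0]
[0.67466211 0.1894291  0.08707053]
held lid side (array([0.6734, 0.1941]), np.float64(93.7))
```

```bash
python3 -m handwheel '[[[0,0,0,0.0015,0.001,0.005,0],[0,0,0,0,0,0.005,0],[0,0,0,0,0,0.004,0],[0,0,0,0,0,0,0],[0,0,0,0,0,0,0]]]' | grep -E 'tcp|wrist'
python3 -m handwheel '[[[0,0,0,0,0,0.002,0],[0,0,0,0,0,0,0]]]' | grep -E 'tcp|wrist'
python3 -m handwheel '[[[0,0,0,0,0,0.002,0],[0,0,0,0,0,0,0]]]' | grep -E 'tcp|wrist'
```

```text
tcp_pos: [0.673, 0.1875, 0.0714]
wrist_force: [0.1, -1.2, -0.8]
tcp_pos: [0.6729, 0.1876, 0.0695]
wrist_force: [-0.9, -0.8, -1.5]
tcp_pos: [0.6728, 0.1876, 0.0674]
wrist_force: [-0.4, -1.0, -1.5]
```

```bash
python3 -m handwheel '[[[0,0,0,0,0,0.0015,0],[0,0,0,0,0,0,0]]]' | grep -E 'tcp|wrist'
python3 -m handwheel '[[[0,0,0,0,0,0.0015,0],[0,0,0,0,0,0,0]]]' | grep -E 'tcp|wrist'
```

```text
tcp_pos: [0.6728, 0.1876, 0.0659]
wrist_force: [-0.1, 0.2, -1.6]
tcp_pos: [0.6732, 0.1877, 0.0649]
wrist_force: [-0.0, 0.3, -0.7]
```

```bash
python3 -m handwheel '[[[0,0,0,0,0,0.0015,0],[0,0,0,0,0,0,0],[0,0,0,0,0,0,0]]]' | grep -E 'tcp|wrist'
```

```text
tcp_pos: [0.6732, 0.1877, 0.0648]
wrist_force: [-2.3, 0.4, 5.6]
```

Seated (contact at reading 0.0648, expected 0.065). I release and go to lid L1.

```bash
python3 -m handwheel '[[[0,0,0,0,0,-0.001,0.02],[0,0,0,0,0,0,0.04],[0,0,0,0,0,0,0.06],[0,0,0,0,0,0,0.06],[0,0,0,0,0,0,0.06],[0,0,0,0,0,-0.02,0.06],[0,0,0,0,0,-0.03,0.06],[0,0,0,0,0,-0.03,0.06],[0,0,0,0.02,0,0,0.06],[0,0,0,0.04,0.002,0,0.06],[0,0,0,0.04,0.003,0,0.06],[0,0,0,0.04,0.003,0,0.06]]]' | grep -E 'tcp|wrist|grip'
python3 -m handwheel '[[[0,0,0,0.04,0.003,0,0.06],[0,0,0,0.04,0.002,0,0.06],[0,0,0,0.04,0,0,0.06],[0,0,0,0.04,0,0,0.06],[0,0,0,0.035,0,0,0.06],[0,0,0,0.023,0,0,0.06],[0,0,0,0,0,0,0.06],[0,0,0,0,0,0,0.06]]]' | grep -E 'tcp|wrist|grip'
python3 - <<'E'
from h import *
snap('side','s13');snap('top','t13')
print('lid on A side',fit('s13','side',(.673,.19),.09,.039),'top',fit('t13','top',(.673,.188),.09,.039))
print('B',fit('t13','top',(.446,-.021),.105,.036),fit('s13','side',(.446,-.018),.105,.036))
print('L1',fit('s13','side',(.656,-.162),.011,.039),'L3',fit('s13','side',(.428,-.15),.011,.039))
E
```

```text
tcp_pos: [0.6646, 0.0461, 0.1436]
wrist_force: [0.5, -0.7, 0.2]
gripper_width: 0.691
gripper_force: 0.0
tcp_pos: [0.6602, -0.1709, 0.1435]
wrist_force: [-0.4, -0.4, -0.0]
gripper_width: 0.689
gripper_force: 0.0
lid on A side (array([0.6729, 0.1915]), np.float64(155.2)) top (array([0.6732, 0.1909]), np.float64(104.3))
B (array([ 0.4565, -0.0383]), np.float64(59.0)) (array([ 0.4428, -0.0188]), np.float64(120.7))
L1 (array([ 0.6559, -0.1624]), np.float64(96.7)) L3 (array([ 0.4306, -0.157 ]), np.float64(123.7))
```

```bash
python3 -m handwheel '[[[0,0,0,-0.001,0,0.02,0.06],[0,0,0,0,0,0.03,0.06],[0,0,0,0,0,0.03,0.06],[0,0,0,0,0,0.03,0.06],[0,0,0,0,0,0.025,0.06],[0,0,0,0,0,0.012,0.06],[0,0,0,0,0,0.006,0.06],[0,0,0,0,0,0.003,0.06],[0,0,0,0,0,0,0.06],[0,0,0,0,0,0,0.06]]]' | grep -E 'tcp|wrist'
```

```text
tcp_pos: [0.6616, -0.1694, -0.0104]
wrist_force: [0.5, -0.1, 0.7]
```

```bash
python3 -m handwheel '[[[0,0,0,0,0.001,0.0035,0.06],[0,0,0,0,0,0,0.03],[0,0,0,0,0,0,0],[0,0,0,0,0,0,0],[0,0,0,0,0,0,0],[0,0,0,0,0,0,0],[0,0,0,0,0,0,0],[0,0,0,0,0,0,0],[0,0,0,0,0,0,0],[0,0,0,0,0,0,0]]]' | grep -E 'tcp|wrist|grip'
python3 -m handwheel '[[[0,0,0,0,0,-0.02,0],[0,0,0,0,0,-0.03,0],[0,0,0,0,0,-0.03,0],[0,0,0,0,0,-0.03,0],[0,0,0,0,0,-0.03,0],[0,0,0,0,0,-0.02,0],[0,0,0,0,0,-0.01,0],[0,0,0,0,0,0,0]]]'  | grep -E 'tcp|wrist|grip'
python3 - <<'E'
from h import *
snap('side','s14');snap('top','t14'); p=r.sense()['tcp_pos']; print(p)
print('held',fit('s14','side',(p[0],p[1]+.005),p[2]+.025,.039))
print('B',fit('t14','top',(.446,-.021),.105,.036),fit('s14','side',(.446,-.018),.105,.036))
E
```

```text
tcp_pos: [0.6599, -0.1694, -0.0153]
wrist_force: [0.6, 0.3, -0.0]
gripper_width: 0.198
gripper_force: 30.0
tcp_pos: [0.6601, -0.1694, 0.1558]
wrist_force: [-0.3, -0.6, -1.8]
gripper_width: 0.199
gripper_force: 30.0
[ 0.65866765 -0.16909133  0.15300801]
held (array([ 0.6618, -0.1712]), np.float64(220.6))
B (array([ 0.4505, -0.0036]), np.float64(58.7)) (array([ 0.4428, -0.0188]), np.float64(119.7))
```

```bash
python3 - <<'E'
from h import *
for f in('top0','t2','t6','t7','t9','t11'): print(f,fit(f,'top',(.446,-.021),.105,.036))
for f in('side0','s2','s5','s6','s9','s11','s14'): print(f,fit(f,'side',(.444,-.018),.105,.036))
E
```

```text
top0 (array([ 0.4459, -0.0207]), np.float64(127.5))
t2 (array([ 0.4459, -0.0207]), np.float64(130.2))
t6 (array([ 0.4459, -0.0207]), np.float64(130.9))
t7 (array([ 0.4459, -0.0207]), np.float64(129.4))
t9 (array([ 0.4462, -0.0209]), np.float64(124.2))
t11 (array([ 0.4459, -0.0207]), np.float64(129.3))
side0 (array([ 0.4437, -0.017 ]), np.float64(151.6))
s2 (array([ 0.4437, -0.0169]), np.float64(170.1))
s5 (array([ 0.4437, -0.017 ]), np.float64(170.3))
s6 (array([ 0.4437, -0.017 ]), np.float64(167.1))
s9 (array([ 0.4437, -0.0169]), np.float64(177.8))
s11 (array([ 0.4432, -0.0174]), np.float64(82.4))
s14 (array([ 0.4428, -0.0188]), np.float64(119.7))
```

Jar B hasn't moved; the small differences are arm shadow. I carry the lid over it.

```bash
python3 -m handwheel '[[[0,0,0,-0.007,0.01,0,0],[0,0,0,-0.014,0.02,0,0],[0,0,0,-0.02,0.03,0,0],[0,0,0,-0.02,0.03,0,0],[0,0,0,-0.02,0.03,0,0],[0,0,0,-0.02,0.03,0,0],[0,0,0,-0.02,0.03,0,0],[0,0,0,-0.0155,0.02,0,0],[0,0,0,-0.008,0.01,0,0],[0,0,0,-0.004,0.0035,0,0],[0,0,0,0,0,0,0],[0,0,0,0,0,0,0]]]' | grep -E 'tcp|wrist'
python3 -m handwheel '[[[0,0,0,0,0,0.015,0],[0,0,0,0,0,0.02,0],[0,0,0,0,0,0.01,0],[0,0,0,0,0,0,0],[0,0,0,0,0,0,0],[0,0,0,0,0,0,0]]]' | grep -E 'tcp|wrist|rot'
python3 - <<'E'
from h import *
snap('side','s15'); p=r.sense()['tcp_pos']; print(p)
print('held',fit('s15','side',(p[0],p[1]+.003),p[2]+.0265,.039), 'B', fit('s15','side',(.444,-.018),.105,.036))
E
```

```text
tcp_pos: [0.4467, -0.0215, 0.1544]
wrist_force: [-0.3, -0.2, -1.2]
tcp_pos: [0.4468, -0.0213, 0.1104]
ee_rot: [[0.002, -1.0, 0.002], [-1.0, -0.002, 0.0], [-0.0, -0.002, -1.0]]
wrist_force: [-0.2, 0.2, -1.2]
[ 0.44668974 -0.0212196   0.11045202]
held (array([ 0.4475, -0.0222]), np.float64(136.3)) B (array([0.4328, 0.0049]), np.float64(63.5))
```

```bash
python3 -m handwheel '[[[0,0,0,0,0.001,0.006,0],[0,0,0,0,0,0.008,0],[0,0,0,0,0,0.005,0],[0,0,0,0,0,0,0],[0,0,0,0,0,0,0]]]' | grep -E 'tcp|wrist'
python3 -m handwheel '[[[0,0,0,0,0,0.002,0],[0,0,0,0,0,0,0]]]' | grep -E 'tcp|wrist'
python3 -m handwheel '[[[0,0,0,0,0,0.002,0],[0,0,0,0,0,0,0]]]' | grep -E 'tcp|wrist'
python3 -m handwheel '[[[0,0,0,0,0,0.0015,0],[0,0,0,0,0,0,0]]]' | grep -E 'tcp|wrist'
```

```text
tcp_pos: [0.4448, -0.0214, 0.0905]
wrist_force: [-0.8, -0.2, -1.3]
tcp_pos: [0.4448, -0.0213, 0.0886]
wrist_force: [0.2, -0.4, -0.9]
tcp_pos: [0.4447, -0.0213, 0.0865]
wrist_force: [1.1, -0.0, -1.4]
tcp_pos: [0.4449, -0.0213, 0.085]
wrist_force: [-0.3, -0.3, -2.0]
```

```bash
python3 -m handwheel '[[[0,0,0,0,0,0.0015,0],[0,0,0,0,0,0,0],[0,0,0,0,0,0,0]]]' | grep -E 'tcp|wrist'
python3 -m handwheel '[[[0,0,0,0,0,0.001,0],[0,0,0,0,0,0,0],[0,0,0,0,0,0,0]]]' | grep -E 'tcp|wrist'
```

```text
tcp_pos: [0.445, -0.0213, 0.0837]
wrist_force: [-0.9, 1.0, -1.0]
tcp_pos: [0.4451, -0.0213, 0.0836]
wrist_force: [-2.8, 1.9, 5.3]
```

Seated at 0.0836, as expected. I release and take the spare lid L3.

```bash
python3 -m handwheel '[[[0,0,0,0,0,-0.001,0.02],[0,0,0,0,0,0,0.04],[0,0,0,0,0,0,0.06],[0,0,0,0,0,0,0.06],[0,0,0,0,0,0,0.06],[0,0,0,0,0,-0.02,0.06],[0,0,0,0,0,-0.03,0.06],[0,0,0,0,0,-0.03,0.06],[0,0,0,0.02,0,0,0.06],[0,0,0,0.04,0.0045,0,0.06],[0,0,0,0.04,0.005,0,0.06],[0,0,0,0.0355,0.005,0,0.06]]]' | grep -E 'tcp|wrist|grip'
python3 -m handwheel '[[[0,0,0,0,0,0,0.06],[0,0,0,0,0,0.02,0.06],[0,0,0,0,0,0.035,0.06],[0,0,0,0,0,0.035,0.06],[0,0,0,0,0,0.035,0.06],[0,0,0,0,0,0.025,0.06],[0,0,0,0,0,0.015,0.06],[0,0,0,0,0,0.006,0.06],[0,0,0,0,0,0,0.06],[0,0,0,0,0,0,0.06]]]' | grep -E 'tcp|wrist|grip'
```

```text
tcp_pos: [0.4303, -0.1582, 0.1637]
wrist_force: [1.6, -0.3, -0.5]
gripper_width: 0.689
gripper_force: 0.0
tcp_pos: [0.4315, -0.1567, -0.0067]
wrist_force: [-0.6, 0.9, -0.3]
gripper_width: 0.687
gripper_force: 0.0
```

```bash
python3 -m handwheel '[[[0,0,0,0,0,0.008,0.06],[0,0,0,0,0,0,0.03],[0,0,0,0,0,0,0],[0,0,0,0,0,0,0],[0,0,0,0,0,0,0],[0,0,0,0,0,0,0],[0,0,0,0,0,0,0],[0,0,0,0,0,0,0],[0,0,0,0,0,0,0],[0,0,0,0,0,0,0]]]' | grep -E 'tcp|wrist|grip'
python3 -m handwheel '[[[0,0,0,0,0,-0.02,0],[0,0,0,0,0,-0.03,0],[0,0,0,0,0,-0.03,0],[0,0,0,0,0,-0.01,0],[0,0,0,0.02,0,0,0],[0,0,0,0.03,-0.004,0,0],[0,0,0,0.035,-0.005,0,0],[0,0,0,0.035,-0.005,0,0],[0,0,0,0.03,-0.005,0,0],[0,0,0,0.025,0,0,0],[0,0,0,0.014,0,0,0],[0,0,0,0,0,0,0]]]' | grep -E 'tcp|wrist|grip'
python3 -m handwheel '[[[0,0,0,0,0,0.015,0],[0,0,0,0,0,0.025,0],[0,0,0,0,0,0.02,0],[0,0,0,0,0,0.015,0],[0,0,0,0,0,0.006,0],[0,0,0,0,0,0,0],[0,0,0,0,0,0,0]]]' | grep -E 'tcp|wrist|grip'
```

```text
tcp_pos: [0.4306, -0.1569, -0.0153]
wrist_force: [-0.6, 1.0, 2.3]
gripper_width: 0.201
gripper_force: 30.0
tcp_pos: [0.4492, -0.3467, 0.0734]
wrist_force: [-0.6, 1.1, -1.3]
gripper_width: 0.196
gripper_force: 30.0
tcp_pos: [0.4506, -0.3456, -0.0057]
wrist_force: [-0.6, 0.2, -1.4]
gripper_width: 0.199
gripper_force: 30.0
```

```bash
python3 -m handwheel '[[[0,0,0,0,0,0.003,0],[0,0,0,0,0,0.002,0],[0,0,0,0,0,0,0],[0,0,0,0,0,0,0]]]' | grep -E 'tcp|wrist'
python3 -m handwheel '[[[0,0,0,0,0,0.0015,0],[0,0,0,0,0,0,0],[0,0,0,0,0,0,0]]]' | grep -E 'tcp|wrist'
```

```text
tcp_pos: [0.45, -0.3459, -0.0112]
wrist_force: [0.1, 0.8, -1.2]
tcp_pos: [0.4503, -0.346, -0.0123]
wrist_force: [-0.6, 1.5, 3.0]
```

Floor contact. I release, back off clear of the cameras' view, and check everything.

```bash
python3 -m handwheel '[[[0,0,0,0,0,0,0.02],[0,0,0,0,0,0,0.04],[0,0,0,0,0,0,0.06],[0,0,0,0,0,0,0.06],[0,0,0,0,0,0,0.06],[0,0,0,0,0,-0.02,0.06],[0,0,0,0,0,-0.03,0.06],[0,0,0,0,0,-0.04,0.06],[0,0,0,0,0,-0.04,0.06],[0,0,0,0,0,-0.04,0.06],[0,0,0,0,0,-0.03,0.06]]]' | grep -E 'tcp|wrist|grip'
python3 -m handwheel '[[[0,0,0,0.02,0.02,0,0.06],[0,0,0,0.04,0.03,0,0.06],[0,0,0,0.04,0.03,0,0.06],[0,0,0,0.04,0.03,0,0.06],[0,0,0,0.04,0.03,0,0.06],[0,0,0,0.03,0.02,0,0.06],[0,0,0,0,0,0,0.06],[0,0,0,0,0,0,0.06]]]' | grep -E 'time|tcp|wrist|grip'
python3 - <<'E'
from h import *
snap('side','s16');snap('top','t16')
for nm,p,z in(('lid A',(.673,.188),.09),('lid B',(.445,-.021),.11),('spare',(.45,-.346),.014)):
    print(nm,fit('s16','side',(p[0],p[1]+.003),z,.039),fit('t16','top',p,z,.039))
a=cv2.imread('pics/t16.png')[110:290,140:430];b=cv2.imread('pics/s16.png')[150:380,130:420]
cv2.imwrite('pics/c16.png',np.hstack([cv2.resize(a,(390,242)).repeat(1,0) if 0 else cv2.copyMakeBorder(cv2.resize(a,(390,242)),0,83,0,0,cv2.BORDER_CONSTANT),cv2.resize(b,(410,325))]))
E
```

```text
tcp_pos: [0.4505, -0.3462, 0.1901]
wrist_force: [0.4, -0.0, -0.2]
gripper_width: 0.687
gripper_force: 0.0
time_s: 56.2
tcp_pos: [0.2896, -0.5563, 0.1864]
wrist_force: [0.2, 0.3, -1.1]
gripper_width: 0.688
gripper_force: 0.0
lid A (array([0.6729, 0.1915]), np.float64(145.9)) (array([0.6733, 0.1909]), np.float64(101.7))
lid B (array([ 0.445 , -0.0215]), np.float64(149.0)) (array([ 0.4573, -0.0323]), np.float64(73.1))
spare (array([ 0.4507, -0.347 ]), np.float64(114.0)) (array([ 0.4498, -0.3474]), np.float64(141.4))
```

View pics/c16.png

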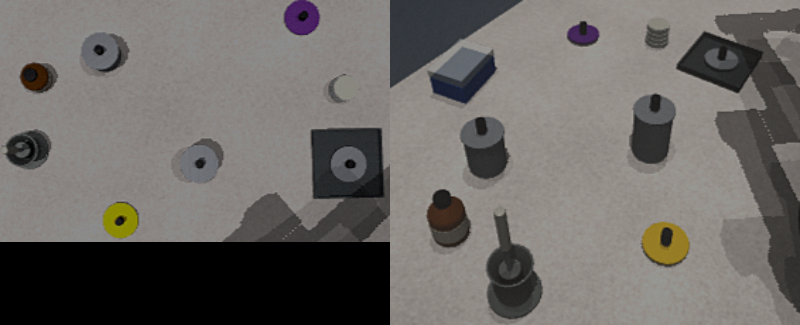

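Both jars carry level lids, at composite (485,130) and (655,105). The spare lid lies flat in the tray at (722,58), the brush stands in its cup at (508,255), and the other things are untouched. Handing in.

```bash
python3 -c "
from station import r
print(r.finish_job())"
```

```text
the job is handed in; nothing more can be done
None
```

I brushed both jars tallest first, put a seated lid on each, laid the spare lid flat in the tray, stood the brush upright in its cup, and handed the job in at about 56 s; no verdict was returned.

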